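Clear the lid and hold it open for its stay

TASK

Help me fit the brass stay to this wooden box: first put the two jars that stand on its lid back into the rack beside it, each upright and fully down in the empty pocket of its own size. Then open the lid to about 60 degrees from closed and hold it there, steadily, so that I can screw the stay on: finish while still holding it, because it falls shut by itself. Don't drop or tip the jars, don't let the lid fall, and leave the other things where they are.

Things in the scene. Friction and masses are not known exactly. Their poses are not given: they have to be found in the camera images.
- box: dark wooden box, 190 mm (its x) by 240 mm (its y) by 100 mm high without the lid, fixed to the table; origin at the centre of its underside. The lid's hinge runs along the box's y axis on the far (+x) top edge; the box's -x side is the front, nearest the robot
- lid (a joint): opening angle of the box's lid, rad: 0 = closed and level, 1.047 = open 60 degrees, stop at 1.75. It opens by its front (-x) edge rising. The lid is a flat wooden board, 200 mm from hinge to front edge, 252 mm wide, 14 mm thick, about 0.5 kg; no spring, almost no friction: it falls shut when let go. Closed, its top is 114 mm above the table
- lid_knob (a point): centre of the pale round wooden ball, 30 mm diameter, of the knob on the lid's top near the front edge; on a 14 mm thick neck. With the lid closed it lies 172 mm in front of (-x, in the box's frame) the hinge line and 44 mm above it: 30 mm above the lid's top, 144 mm above the table. Its axes turn with the lid; y is along the hinge
- lid_hinge (a point): middle of the hinge line: 95 mm from the box's centre towards +x of the box, 100 mm above the table
- jar_large_mid (a point): centre, half-way up, of the larger amber glass jar with black cap: 46 mm diameter, 78 mm high (glass body with straight sides up to 58 mm above its foot, then the cap, 42 mm diameter), about 0.14 kg, starting upright on the closed lid
- jar_small_mid (a point): centre, half-way up, of the smaller amber glass jar with black cap: 34 mm diameter, 78 mm high (straight sides up to 58 mm, cap 30 mm diameter), about 0.08 kg, starting upright on the closed lid
- rack: wooden jar rack, a block 250 mm (its x) by 75 mm (its y) by 30 mm high, fixed to the table; origin at the centre of its underside. Four round flat-bottomed pockets, 18 mm deep (their floor is 12 mm above the table), in a row along its x at -90, -30, 30 and 90 mm: 50, 38, 50 and 38 mm in diameter. The two middle ones already hold a small and a large jar; the two at the ends are empty
- rack_hole0 (a point): mouth centre (30 mm above the table) of the empty large pocket, 50 mm diameter, at the rack's -x end: for the larger jar
- rack_hole3 (a point): mouth centre (30 mm above the table) of the empty small pocket, 38 mm diameter, at the rack's +x end: for the smaller jar
- jar_c_mid (a point): centre of the small jar already in the rack; leave alone
- jar_d_mid (a point): centre of the large jar already in the rack; leave alone
- screwdriver: screwdriver, 170 mm long, lying behind the box; leave alone
- stay: flat brass lid stay, 138 x 18 x 5 mm, lying behind the box; leave alone
- sanding_block: cork sanding block, 110 x 36 x 32 mm, on the table between box and rack; origin under its centre; leave alone
- brush: brush, 190 mm long, lying behind the rack; leave alone
- wax_tin: round metal tin, 87 mm diameter, 40 mm high, on the table between and beyond box and rack; leave alone
- cup: terracotta pot, 72 mm diameter, 75 mm high, at the right of the table; leave alone

How it is judged:
By the outcome, as a careful person would: the job done as asked, in the order asked, and still so for the second after the job is handed in, while the arm keeps its last pose, push and grip.
It also fails if it takes over 72 s, if anything falls off the work surface, if the arm or the gripper's body presses on something with over 40 N, if the wrist force passes 120 N, or if a joint passes its speed limit or range.

ROBOT

A 7-joint arm with a two-finger parallel gripper is mounted at the origin on the work surface. World frame = base frame: x ahead of the robot, y to its left, z up, the work surface at z = 0. Lengths are in m, angles in degrees, forces in N, time in s.
With the tool pointing down it reaches from about 0.425 to 0.8 m from the base axis. Payload 8.3 kg.
Tool frame: the origin (TCP) lies midway between the tips of the shut fingers; the grasp point (between the pads) lies 19 mm behind it; z points along the fingers, x is the direction in which the jaws open and shut, and the axes are right-handed (so a half turn about z gives the same grasp; the last joint's range is limited). The gripper opens to 85 mm and grips with 20 to 120 N. Pads are 22 mm wide; open, the fingers measure 114 mm over their backs; the gripper's body (76 mm by 85 mm) begins 54 mm behind the grasp point. The pads swing forward as they close: fully open they stand 13 mm farther back than shut.
Start: joints at [72.485, 21.967, 0.94, 78.501, -0.361, 79.538, -2.664], TCP at [0.15, -0.607, 0.231] pointing down, gripper open.
Joint ranges: [-169.22, 169.22], [-14.56, 117.87], [-87.37, 89.26], [10.42, 133.3], [-82.24, 262.24], [0.94, 117.77], [-172.7, 172.7]. Speed limits (degrees/s): [136.94, 136.94, 172.46, 172.46, 180, 180, 180].

INTERFACE

Orientations are given as [roll, pitch, yaw] about the fixed x, y, z axes, in that order (R = Rz(yaw) Ry(pitch) Rx(roll)).
In Python, from cell import read_state, read_camera, hand_in gives the robot as it stands.
- The arm moves only by the tool arm_command, never from a script. Its argument "targets" is a list that holds one entry, the list of rows, each a list of 5 numbers: the shift along the tool's x, y, z in mm, then the turn about the tool's z in degrees, then the opening, from -1 (shut) to 1 (fully open). A call has 1 to 20 rows; each row shifts and turns the pose as measured when the row begins, along the tool's axes as they then stand; what a row does not reach is not made up. A row lasts 1/10 s, in which the tool goes at most 50 mm and 8.59 degrees, less where a joint would pass 70% of its speed; a pose out of reach is approached as far as the arm can. A call is refused whole if a number of a shift passes 50 or a number of a turn 8.59, either way. A call with a gripper value outside its range is refused whole. The fingers move at their own pace and stop on an object; the grip force is fixed at half the most. Time passes only in rows, so rows that do not move let the fingers close. It gives the time, the measured TCP pose, the force and the opening at its end, in the units of the state.
- read_state(): the state, without advancing time (a new reading comes with each control period).
- read_camera(name): name is "side" or "top" or "wrist"; returns a dict with "pixels" (420x560x3 uint8, red, green, blue), "z_map" (420x560 float32, m along the optical axis (not along the pixel's ray), 0 where there is no reading), "mtx" (3x3 intrinsics, pixels), "R" (3x3) and "t" (3): a world point X has camera coordinates R X + t; the wrist camera has in their place "tool_from_camera" (4x4, takes a point from camera to tool coordinates, whose origin is the TCP and whose axes are the tool frame's). Camera axes: x right, y down, z forward; pixel columns grow to the right and rows downward; lengths in m; the calibration is good to about 2 mm. A picture is of the moment at which its call begins: read the wrist's pose just before it.
- hand_in(): hands the job in, once; it reports no verdict.
The state is a dict: "time_s": time; "joint_pos": joint angles; "qd": joint speeds; "joint_torque": joint torques, N m; "tool_pos": TCP position; "tcp_rot": TCP orientation; "wrist_force": force on the tool from outside, world axes, zero at the start; "torque": the same for the moment, N m; "finger_gap": opening from 0.0 (shut) to 1.0 (fully open).
Only numpy, scipy, OpenCV 4.12 (cv2) and the standard library are available. Lean on these libraries where they do the work, as an engineer would, in place of code of your own. Each camera call takes 0.05 s, during which the arm holds its last target.

## Working session

There is one attempt and no reset: what is moved stays moved. The work goes in short steps, Python scripts to look and compute and a tool call to move; the robot and the scene stay as the last step left them, time stands still between calls to the robot, and variables do not carry over. Pictures are saved under pics/ and viewed, and the job is handed in when it is done.

Besides the shell and the picture viewer there is one more tool, called after ">>>" in YAML: its name, and indented under it one key for each argument. arm_command: Moves the arm, as the interface text tells. Its arguments: {"type":"object","properties":{"targets":{"type":"array"}},"required":["targets"]}

```bash
mkdir -p pics; ls; python3 - <<'E'
from cell import read_state, read_camera
import cv2,numpy as np
print(read_state())
for n in ["side","top","wrist"]:
    c=read_camera(n); cv2.imwrite(f"pics/{n}0.png",c["pixels"][:,:,::-1]); print(n,c["mtx"].tolist())
    for k in ("R","t","tool_from_camera"):
        if k in c: print(k,np.round(c[k],4).tolist())
    np.savez(f"{n}0.npz",**c)
E
```

```text
pics
{'time_s': 0.0, 'joint_pos': array([72.48392321, 22.01660317,  0.93860708, 78.56237826, -0.36064443,
       79.53994904, -2.66158423]), 'qd': array([ 0.12083899,  0.02428045, -0.08386235, -0.08386222,  0.02214752,
        0.07732748,  0.00518498]), 'joint_torque': array([-9.55997639e-04, -6.27605867e+01,  8.43241923e-01, -3.71817362e+01,
        1.63331459e-02,  1.43689857e-02, -4.48948219e-05]), 'tool_pos': array([ 0.15017301, -0.60615136,  0.23025581]), 'tcp_rot': array([ 1.79997278e+02,  1.16055721e-01, -7.60818719e+01]), 'wrist_force': array([-0.36138128, -0.38938892, -0.52878888]), 'torque': array([-0.03982174,  0.03066611,  0.01728498]), 'finger_gap': 0.9973392803818218}
side [[492.84659165015154, 0.0, 265.5082218764792], [0.0, 492.84659165015154, 212.70098951343314], [0.0, 0.0, 1.0]]
R [[0.9842, -0.1771, -0.0013], [-0.1184, -0.6524, -0.7485], [0.1317, 0.7369, -0.6631]]
t [-0.5945, 0.0736, 1.4822]
top [[533.4800011405621, 0.0, 275.9114224278803], [0.0, 533.4800011405621, 217.5119401619944], [0.0, 0.0, 1.0]]
R [[-0.0069, -0.9999, 0.0127], [-0.9865, 0.0048, -0.1635], [0.1635, -0.0137, -0.9865]]
t [-0.1037, 0.6015, 1.1934]
wrist [[297.59671211581684, 0.0, 279.33926685133486], [0.0, 297.59671211581684, 209.88658451152247], [0.0, 0.0, 1.0]]
tool_from_camera [[1.0, -0.0004, 0.0, -0.0014], [0.0004, 0.9529, 0.3033, -0.0775], [-0.0002, -0.3033, 0.9529, -0.1422], [0.0, 0.0, 0.0, 1.0]]
```

View pics/side0.png

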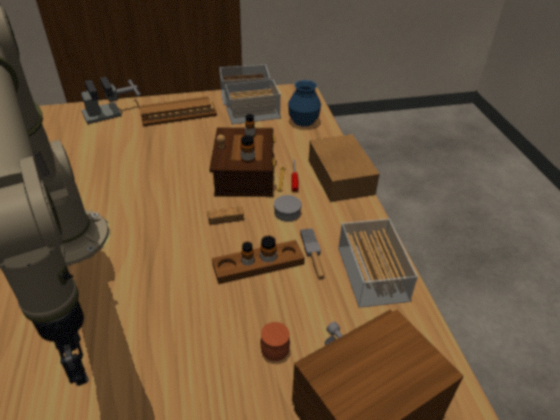

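View pics/top0.png

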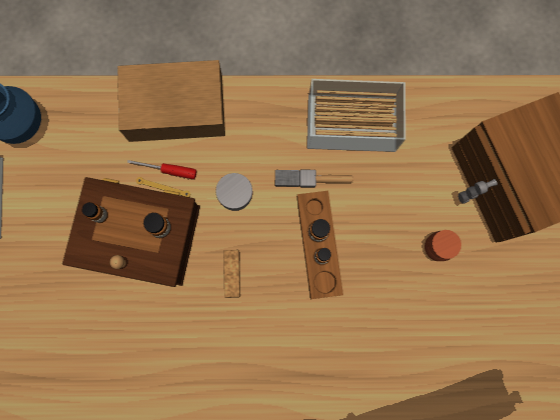

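View pics/wrist0.png

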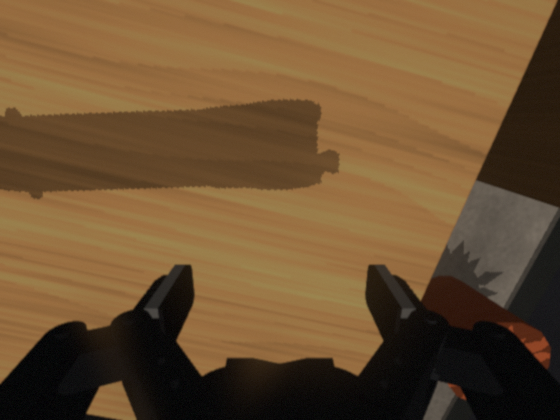

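The top view shows the box at (130,232), with the knob at (118,261), the small jar at (92,212) and the large jar at (155,224). The rack's empty pockets are at (325,281), large, and (315,206), small. Next I measure these.

```bash
cat > h.py <<'E'
import numpy as np,cv2
def ray(c,u,v,z):
    K=c["mtx"];R=c["R"];t=c["t"]
    d=R.T@np.linalg.inv(K)@np.array([u,v,1.]); o=-R.T@t
    return o+d*(z-o[2])/d[2]
def proj(c,X):
    p=c["R"]@np.asarray(X)+c["t"]; p=c["mtx"]@p; return p[:2]/p[2]
def cloud(c):
    h,w=c["z_map"].shape; u,v=np.meshgrid(np.arange(w),np.arange(h)); z=c["z_map"]
    P=np.stack([u,v,np.ones_like(u)],-1)@np.linalg.inv(c["mtx"]).T*z[...,None]
    return (P-c["t"])@c["R"]
E
python3 - <<'E'
from h import *
c=dict(np.load("top0.npz")); P=cloud(c); Z=P[...,2]
im=c["pixels"][:,:,::-1]
cv2.imwrite("pics/topL.png",cv2.resize(im[150:310,50:210],None,fx=4.9,fy=3.7,interpolation=cv2.INTER_CUBIC)[:600])
cv2.imwrite("pics/topR.png",cv2.resize(im[180:310,270:370],None,fx=4.5,fy=4.5,interpolation=cv2.INTER_CUBIC))
def comp(m,name):
    n,l,s,ce=cv2.connectedComponentsWithStats(m.astype(np.uint8))
    for i in range(1,n):
        if s[i,4]>25:
            q=P[l==i]; print(name,s[i].tolist(),ce[i].round(1),np.median(q,0).round(4),"mid",((q.min(0)+q.max(0))/2).round(4))
box=np.zeros(Z.shape,bool);box[150:310,50:215]=1
comp(box&(Z>.18),"captops box")
comp(box&(Z>.13)&(Z<.165),"knob")
m=box&(Z>.105)
r=cv2.minAreaRect(P[m&(Z<.122)][:,:2].astype(np.float32)*1000); print("lid",r)
rk=np.zeros(Z.shape,bool);rk[180:310,285:355]=1
comp(rk&(Z>.08),"rackcaps")
m=rk&(Z>.022)&(Z<.038); r=cv2.minAreaRect(P[m][:,:2].astype(np.float32)*1000); print("rack",r)
E
```

```text
captops box [82, 202, 16, 15, 183] [ 89.  209.4] [0.5969 0.2795 0.1903] mid [0.5975 0.2813 0.1878]
captops box [143, 213, 21, 20, 335] [153.  222.4] [0.569  0.1472 0.191 ] mid [0.4932 0.039  0.7288]
knob [90, 206, 16, 16, 96] [100.1 215.4] [0.5896 0.2678 0.1478] mid [0.5953 0.2759 0.1472]
knob [151, 217, 19, 21, 90] [163.4 230. ] [0.5559 0.1305 0.1478] mid [0.5664 0.1415 0.1478]
knob [109, 255, 15, 14, 164] [116.2 261.5] [0.492  0.2293 0.1531] mid [0.4924 0.2322 0.1515]
lid ((566.30029296875, 217.6820831298828), (254.5897979736328, 206.3212890625), 78.60702514648438)
rackcaps [311, 219, 19, 19, 271] [319.9 227.7] [ 0.5705 -0.2058  0.0889] mid [ 0.5705 -0.2063  0.0878]
rackcaps [317, 248, 14, 13, 142] [323.5 254.1] [ 0.5112 -0.2117  0.0893] mid [ 0.4614 -0.1588  0.6786]
rack ((556.5858764648438, -208.49276733398438), (282.2461853027344, 94.40133666992188), 1.9602179527282715)
```

```bash
python3 - <<'E'
from h import *
c=dict(np.load("side0.npz")); im=c["pixels"][:,:,::-1]
cv2.imwrite("pics/sideL.png",cv2.resize(im[100:290,190:320],None,fx=3,fy=3,interpolation=cv2.INTER_CUBIC))
P=cloud(c);Z=P[...,2]
def comp(m,name):
    n,l,s,ce=cv2.connectedComponentsWithStats(m.astype(np.uint8))
    for i in range(1,n):
        if s[i,4]>15:
            q=P[l==i]; print(name,s[i].tolist(),ce[i].round(1),np.median(q,0).round(4),"mid",((q.min(0)+q.max(0))/2).round(4))
b=np.zeros(Z.shape,bool);b[105:200,205:280]=1
comp(b&(Z>.186)&(Z<.2),"cap"); comp(b&(Z>.13)&(Z<.165),"mid")
m=b&(Z>.107)&(Z<.12);print(cv2.minAreaRect(P[m][:,:2].astype(np.float32)*1000))
r=np.zeros(Z.shape,bool);r[230:290,205:310]=1
m=r&(Z>.024)&(Z<.036);print(cv2.minAreaRect(P[m][:,:2].astype(np.float32)*1000)); comp(r&(Z>.08),"rc")
E
```

```text
cap [245, 114, 9, 6, 44] [249.1 116.3] [0.5988 0.2755 0.1913] mid [0.5983 0.2776 0.1909]
cap [241, 135, 13, 9, 96] [247.  138.8] [0.5712 0.141  0.1918] mid [0.5713 0.144  0.1916]
mid [245, 124, 10, 11, 87] [249.5 129.1] [0.5969 0.2657 0.148 ] mid [0.5988 0.2663 0.1468]
mid [216, 135, 9, 9, 64] [220.2 138.8] [0.4934 0.222  0.1506] mid [0.4933 0.2244 0.147 ]
mid [240, 147, 15, 13, 137] [247.4 152.9] [0.5683 0.1274 0.1481] mid [0.5703 0.1358 0.1475]
((567.1519775390625, 213.76626586914062), (262.0991516113281, 204.3452911376953), 78.6309585571289)
((558.147216796875, -210.65798950195312), (278.92626953125, 83.57423400878906), 6.989389419555664)
rc [261, 235, 15, 14, 165] [268.1 241.4] [ 0.5728 -0.2134  0.0899] mid [ 0.5735 -0.2105  0.0879]
rc [242, 241, 11, 11, 93] [246.8 245.8] [ 0.5133 -0.2191  0.0893] mid [ 0.4633 -0.6747  0.5588]
```

View pics/topR.png

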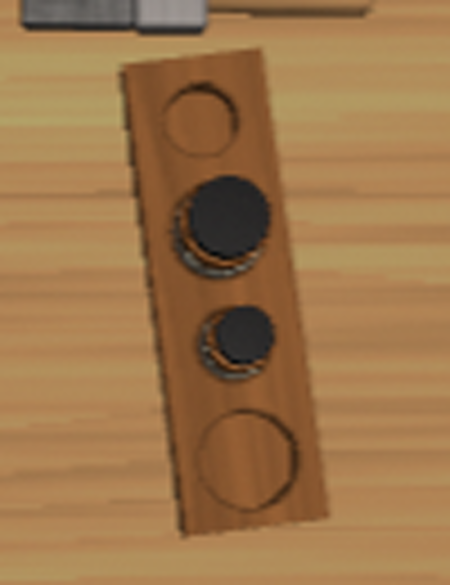

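View pics/topL.png

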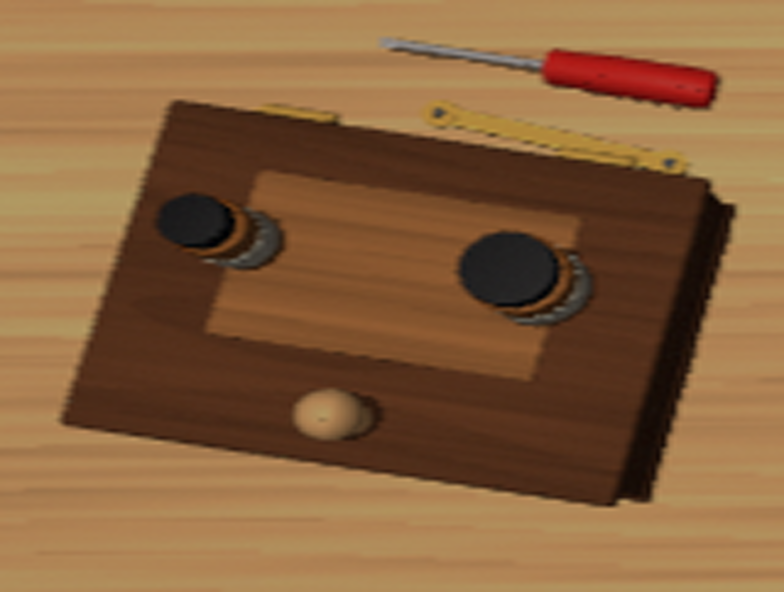

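```bash
python3 - <<'E'
from h import *
for n,D in {"top":dict(small=(89.0,209.4),large=(153,222.4),c=(323.5,254.1),d=(319.9,227.7)),"side":dict(small=(249.1,116.3),large=(247,138.8))}.items():
    c=dict(np.load(n+"0.npz")); 
    for k,(u,v) in D.items(): print(n,k,ray(c,u,v,.192 if k in("small","large") else .09).round(4))
c=dict(np.load("top0.npz"))
# topR zoom 4.5 off (270,180): holes
for k,(x,y) in dict(h3=(200,120),h0=(248,459)).items(): print(k,ray(c,270+x/4.5-.4,180+y/4.5-.4,.03).round(4))
for x,y in [(122,66),(262,49),(328,517),(185,535)]: print("rackcorner",ray(c,270+x/4.5-.4,180+y/4.5-.4,.03).round(4))
for x,y in [(172,101),(710,182),(612,504),(62,422)]: print("lidcorner",ray(c,50+x/4.9-.4,150+y/3.7-.4,.114).round(4))
print("knob",ray(c,50+328/4.9-.4,150+414/3.7-.4,.144))
s=dict(np.load("side0.npz")); print("knobside",ray(s,220.2,138.8,.147))
E
```

```text
top small [0.5962 0.2791 0.192 ]
top large [0.5685 0.147  0.192 ]
top c [ 0.511  -0.2124  0.09  ]
top d [ 0.5706 -0.2056  0.09  ]
side small [0.5984 0.2744 0.192 ]
side large [0.5712 0.1415 0.192 ]
h3 [ 0.6309 -0.1985  0.03  ]
h0 [ 0.4526 -0.22    0.03  ]
rackcorner [ 0.6603 -0.1576  0.03  ]
rackcorner [ 0.6692 -0.2322  0.03  ]
rackcorner [ 0.4227 -0.2606  0.03  ]
rackcorner [ 0.414  -0.1868  0.03  ]
lidcorner [0.6841 0.3189 0.114 ]
lidcorner [0.6333 0.0739 0.114 ]
lidcorner [0.4419 0.1136 0.114 ]
lidcorner [0.4912 0.3574 0.114 ]
knob [0.49268004 0.23187196 0.144     ]
knobside [0.49395117 0.22601287 0.147     ]
```

View pics/sideL.png

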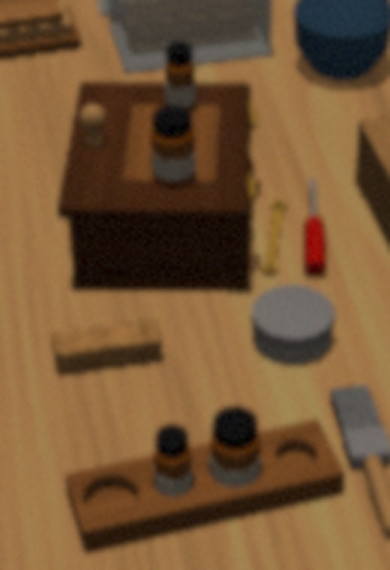

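```bash
cat >> h.py <<'E'
from scipy.spatial.transform import Rotation as Ro
def go(*targets):
    "tool-axis shifts (mm) between waypoints, current yaw kept"
    from cell import read_state
    s=read_state(); R=Ro.from_euler("xyz",s["tcp_rot"],degrees=True).as_matrix(); p=s["tool_pos"]
    print("t",round(s["time_s"],2),"pos",p.round(4),"rot",s["tcp_rot"].round(2),"F",s["wrist_force"].round(2),"gap",round(s["finger_gap"],3),"j",s["joint_pos"].round(0))
    for T in targets:
        d=R.T@(np.array(T)-p)*1000; print(T,"shift",d.round(1),"rows@50",int(np.ceil(np.abs(d).max()/45))); p=np.array(T)
E
python3 - <<'E'
from h import *
go((.45,-.4,.33),(.47,-.27,.30))
E
```

```text
t 0.15 pos [ 0.1502 -0.6063  0.2305] rot [ 1.800e+02  9.000e-02 -7.609e+01] F [0.94 0.25 0.42] gap 1.002 j [72. 22.  1. 79. -0. 80. -3.]
(0.45, -0.4, 0.33) shift [-128.3 -340.6  -99.3] rows@50 8
(0.47, -0.27, 0.3) shift [-121.3  -50.7   30.2] rows@50 3
```

>>> arm_command:
  targets:
    - [[-16,-43,-13,0,1],[-16,-43,-13,0,1],[-16,-43,-13,0,1],[-16,-43,-13,0,1],[-16,-43,-13,0,1],[-16,-43,-12,0,1],[-16,-42,-12,0,1],[-16,-42,-12,0,1]]

```text
time_s: 0.95
tool_pos: [0.453, -0.3987, 0.3287]
tcp_rot: [179.6, 0.5, -77.2]
wrist_force: [0.1, -0.8, -0.8]
finger_gap: 0.999
```

```bash
python3 - <<'E'
from h import *
go((.56,-.21,.33))
E
```

```text
t 0.95 pos [ 0.453  -0.3987  0.3287] rot [179.57   0.54 -77.15] F [ 0.07 -0.76 -0.77] gap 0.999 j [ 45.  19.  -9.  70.   3.  91. -41.]
(0.56, -0.21, 0.33) shift [-160.2 -146.3   -0.9] rows@50 4
```

>>> arm_command:
  targets:
    - [[-40,-32,6,3,1],[-40,-32,6,3,1],[-40,-32,6,0,1],[-40,-31,6,0,1],[0,0,0,0,1]]

```text
time_s: 1.45
tool_pos: [0.5551, -0.217, 0.3053]
tcp_rot: [179.6, 0.7, -82.8]
wrist_force: [-0.5, 0.9, -0.9]
finger_gap: 1.003
```

```bash
cat >> h.py <<'E'
def wshot(name):
    from cell import read_state, read_camera
    s=read_state(); c=read_camera("wrist"); cv2.imwrite(f"pics/{name}.png",c["pixels"][:,:,::-1])
    R=Ro.from_euler("xyz",s["tcp_rot"],degrees=True).as_matrix(); M=np.eye(4); M[:3,:3]=R; M[:3,3]=s["tool_pos"]
    W=M@c["tool_from_camera"]; c["R"]=W[:3,:3].T; c["t"]=-W[:3,:3].T@W[:3,3]; np.savez(name+".npz",**c); return c
E
python3 - <<'E'
from h import *
go(); wshot("w1")
E
```

```text
t 1.45 pos [ 0.5551 -0.217   0.3053] rot [179.64   0.68 -82.79] F [-0.54  0.86 -0.89] gap 1.003 j [ 29.  18. -15.  74.   4.  88. -68.]
```

View pics/w1.png

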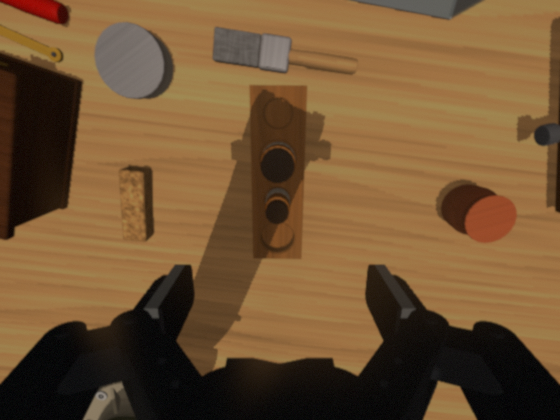

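```bash
python3 - <<'E'
from h import *
c=dict(np.load("w1.npz")); im=c["pixels"][:,:,::-1]
for k,(x0,y0,x1,y1) in dict(A=(240,75,320,155),B=(240,190,320,270)).items(): cv2.imwrite(f"pics/w1{k}.png",cv2.resize(im[y0:y1,x0:x1],None,fx=6,fy=6,interpolation=cv2.INTER_CUBIC))
cv2.imwrite("pics/w1AB.png",np.hstack([cv2.imread("pics/w1A.png")[:, :390],cv2.imread("pics/w1B.png")[:, :390]]))
P=cloud(c);Z=P[...,2];m=np.zeros(Z.shape,bool);m[80:265,240:315]=1
m&=(Z>.022)&(Z<.036)
r=cv2.minAreaRect(P[m][:,:2].astype(np.float32)*1000);print(r)
for p in [(279,113),(278,232)]: print(ray(c,*p,.03))
E
```

```text
((543.3875732421875, -210.3752899169922), (249.84449768066406, 75.14503479003906), 6.726451873779297)
[ 0.63222729 -0.20220283  0.03      ]
[ 0.46251973 -0.22203475  0.03      ]
```

View pics/w1AB.png

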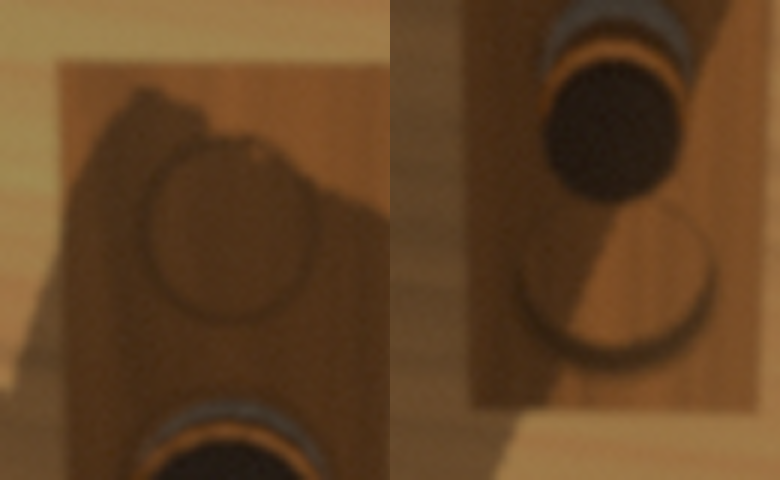

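```bash
python3 - <<'E'
from h import *
go((.56,.21,.36))
E
```

```text
t 1.5 pos [ 0.5537 -0.221   0.3056] rot [179.59   0.54 -83.02] F [-0.26 -0.94  0.29] gap 1.0 j [ 30.  18. -15.  74.   4.  88. -67.]
(0.56, 0.21, 0.36) shift [-427.5  -58.3  -50.7] rows@50 10
```

>>> arm_command:
  targets:
    - [[-43,-6,-6,0,1],[-43,-6,-6,0,1],[-43,-6,-6,0,1],[-43,-6,-6,0,1],[-43,-6,-6,0,1],[-43,-6,-6,0,1],[-43,-6,-5,0,1],[-43,-6,-5,0,1],[-43,-5,-5,0,1],[-40,-5,-2,0,1],[0,0,0,0,1],[0,0,0,0,1]]

```text
time_s: 2.7
tool_pos: [0.5645, 0.2051, 0.3592]
tcp_rot: [179.2, 0.1, -84.7]
wrist_force: [0.4, -0.3, -1.4]
finger_gap: 1.005
```

```bash
python3 - <<'E'
from h import *
go(); c=wshot("w2"); P=cloud(c);Z=P[...,2]; V=np.zeros(Z.shape,bool); V[:260]=1
n,l,s,ce=cv2.connectedComponentsWithStats((V&(Z>.186)&(Z<.2)).astype(np.uint8))
for i in range(1,n):
    if s[i,4]>60: print("cap",s[i].tolist(),ray(c,*ce[i],.192).round(4),P[l==i][:,2].mean().round(4))
n,l,s,ce=cv2.connectedComponentsWithStats((V&(Z>.135)&(Z<.175)).astype(np.uint8))
for i in range(1,n):
    if s[i,4]>60: print("mid",s[i].tolist(),ce[i].round(1),ray(c,*ce[i],.144).round(4))
m=V&(Z>.107)&(Z<.12);print(cv2.minAreaRect(P[m][:,:2].astype(np.float32)*1000))
E
```

```text
t 2.7 pos [0.5645 0.2051 0.3592] rot [ 1.792e+02  1.500e-01 -8.466e+01] F [ 0.36 -0.29 -1.38] gap 1.005 j [  -4.   21.  -27.   66.    9.   96. -114.]
cap [198, 135, 29, 30, 667] [0.5994 0.2795 0.192 ] 0.1913
cap [316, 168, 39, 39, 1174] [0.5719 0.148  0.192 ] 0.1913
mid [206, 130, 30, 33, 301] [226.2 141.2] [0.6036 0.2732 0.144 ]
mid [309, 159, 42, 39, 402] [322.7 169.6] [0.5808 0.1559 0.144 ]
mid [245, 220, 23, 23, 419] [255.6 230.6] [0.4939 0.2312 0.144 ]
((587.6495971679688, 325.84503173828125), (475.7555236816406, 201.46759033203125), 78.51630401611328)
```

View pics/w2.png

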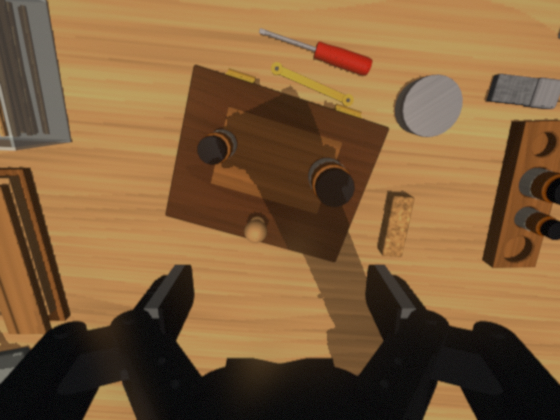

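The wrist view shows the large cap at (335,187), the small cap at (212,149) and the knob at (256,230). The positions agree with the other cameras to a few mm. I go to the large jar first.

```bash
python3 - <<'E'
from h import *
go((.571,.1470,.25),(.571,.147,.136))
E
```

```text
t 2.75 pos [0.5642 0.2053 0.3591] rot [179.18   0.18 -84.64] F [-0.16  0.35 -0.94] gap 0.998 j [  -4.   21.  -27.   66.    9.   96. -114.]
(0.571, 0.147, 0.25) shift [ 59.1  -2.9 108.9] rows@50 3
(0.571, 0.147, 0.136) shift [  0.4  -1.6 114. ] rows@50 3
```

>>> arm_command:
  targets:
    - [[15,-1,22,-0.5,1],[15,-1,22,-0.5,1],[15,-1,22,-0.4,1],[14,0,22,0,1],[0,0,21,0,1],[0,0,0,0,1],[0,0,0,0,1]]

```text
time_s: 3.45
tool_pos: [0.5747, 0.1297, 0.2472]
tcp_rot: [179.3, -0.1, -84.3]
wrist_force: [0.7, -0.0, 0.3]
finger_gap: 0.999
```

```bash
python3 - <<'E'
from h import *
go((.571,.147,.136)); c=wshot("w3"); P=cloud(c);Z=P[...,2]; V=np.zeros(Z.shape,bool); V[:330,180:380]=1
n,l,s,ce=cv2.connectedComponentsWithStats((V&(Z>.186)&(Z<.2)).astype(np.uint8))
for i in range(1,n):
    if s[i,4]>60: print("cap",s[i].tolist(),ray(c,*ce[i],.192).round(4),P[l==i][:,2].mean().round(4))
E
```

```text
t 3.45 pos [0.5747 0.1297 0.2472] rot [ 1.793e+02 -8.000e-02 -8.432e+01] F [ 0.69 -0.05  0.31] gap 0.999 j [   4.   20.  -26.   81.    8.   82. -106.]
(0.571, 0.147, 0.136) shift [-17.7   0.6 111.2] rows@50 3
cap [228, 201, 58, 56, 2505] [0.5725 0.1473 0.192 ] 0.1913
```

View pics/w3.png

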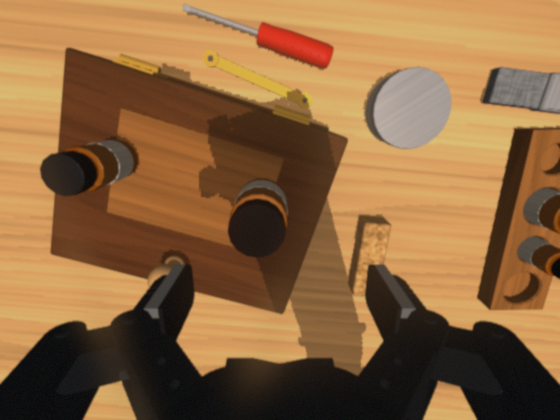

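The large cap is at (258,228), which gives (0.5725, 0.147). The tool overshot about 17 mm in y, so I correct that first and then descend.

>>> arm_command:
  targets:
    - [[-8,1,10,0,1],[-6,1,10,0,1],[-2,0,5,0,1],[0,0,0,0,1],[0,0,0,0,1]]

```text
time_s: 4.0
tool_pos: [0.5712, 0.1491, 0.2231]
tcp_rot: [179.5, 0.0, -84.2]
wrist_force: [0.3, -0.5, 0.4]
finger_gap: 0.998
```

```bash
python3 - <<'E'
from h import *
go((.5722,.1473,.136)); c=wshot("w4"); P=cloud(c);Z=P[...,2]; V=np.zeros(Z.shape,bool); V[:400,180:380]=1
n,l,s,ce=cv2.connectedComponentsWithStats((V&(Z>.186)&(Z<.2)).astype(np.uint8))
for i in range(1,n):
    if s[i,4]>60: print("cap",s[i].tolist(),ray(c,*ce[i],.192).round(4),P[l==i][:,2].mean().round(4))
E
```

```text
t 4.0 pos [0.5712 0.1491 0.2231] rot [179.55   0.   -84.16] F [ 0.34 -0.52  0.38] gap 0.998 j [   2.   20.  -26.   84.    9.   79. -108.]
(0.5722, 0.1473, 0.136) shift [ 1.9 -1.5 87.1] rows@50 2
cap [252, 210, 65, 63, 3125] [0.5726 0.1476 0.192 ] 0.1913
```

>>> arm_command:
  targets:
    - [[1,-1,14,0,1],[0,0,14,0,1],[0,0,14,0,1],[0,0,14,0,1],[0,0,12,0,1],[0,0,8,0,1],[0,0,4,0,1],[0,0,0,0,1],[0,0,0,0,1]]

```text
time_s: 4.95
tool_pos: [0.5713, 0.1465, 0.1346]
tcp_rot: [179.4, -0.0, -84.3]
wrist_force: [0.5, -0.2, 1.1]
finger_gap: 0.999
```

```bash
python3 - <<'E'
from h import *
go((.5726,.1475,.136)); wshot("w5")
E
```

```text
t 4.95 pos [0.5713 0.1465 0.1346] rot [ 1.7942e+02 -3.0000e-02 -8.4250e+01] F [ 0.54 -0.23  1.05] gap 0.999 j [   2.   24.  -25.   90.   11.   69. -110.]
(0.5726, 0.1475, 0.136) shift [-0.9 -1.4 -1.4] rows@50 1
```

View pics/w5.png

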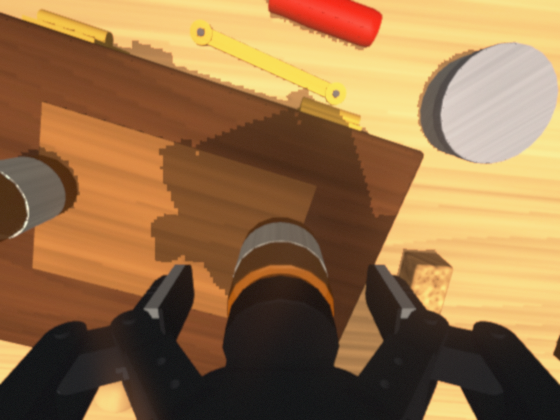

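The jar at (280,290) is centred between the fingers, so I close on it.

>>> arm_command:
  targets:
    - [[-1,-1,-1,0,-1],[0,0,0,0,-1],[0,0,0,0,-1],[0,0,0,0,-1],[0,0,0,0,-1],[0,0,0,0,-1],[0,0,0,0,-1],[0,0,0,0,-1],[0,0,0,0,-1],[0,0,0,0,-1]]

```text
time_s: 6.0
tool_pos: [0.5734, 0.148, 0.1378]
tcp_rot: [179.6, -0.0, -84.3]
wrist_force: [0.7, 0.9, -0.3]
finger_gap: 0.525
```

```bash
python3 - <<'E'
from h import *
go((.5726,.1475,.25),(.50,-.1,.25),(.454,-.221,.25)); wshot("w6")
E
```

```text
t 6.0 pos [0.5734 0.148  0.1378] rot [ 1.7962e+02 -2.0000e-02 -8.4260e+01] F [ 0.69  0.87 -0.26] gap 0.525 j [   2.   24.  -25.   90.   11.   69. -110.]
(0.5726, 0.1475, 0.25) shift [   0.4    1.6 -112.2] rows@50 3
(0.5, -0.1, 0.25) shift [239.   97.    0.7] rows@50 6
(0.454, -0.221, 0.25) shift [115.8  57.9   0.4] rows@50 3
```

View pics/w6.png

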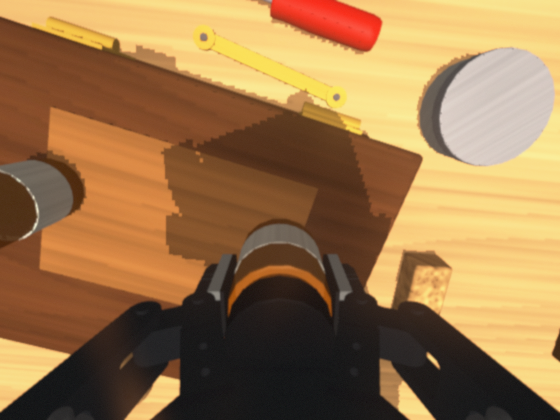

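>>> arm_command:
  targets:
    - [[0,0,-8,0,-1],[0,0,-18,0,-1],[0,0,-22,0,-1],[0,0,-22,0,-1],[0,0,-22,0,-1],[0,0,-15,0,-1],[0,0,-5,0,-1],[0,0,0,0,-1]]

```text
time_s: 6.85
tool_pos: [0.5731, 0.1481, 0.256]
tcp_rot: [179.5, -0.0, -84.2]
wrist_force: [0.5, 0.0, -1.7]
finger_gap: 0.527
```

```bash
python3 - <<'E'
from h import *
go((.50,-.1,.24),(.454,-.221,.20)); wshot("w7")
E
```

```text
t 6.85 pos [0.5731 0.1481 0.256 ] rot [ 1.7952e+02 -1.0000e-02 -8.4220e+01] F [ 0.47  0.03 -1.7 ] gap 0.527 j [   2.   20.  -26.   80.    8.   83. -108.]
(0.5, -0.1, 0.24) shift [239.5  97.6  16.8] rows@50 6
(0.454, -0.221, 0.2) shift [115.7  57.6  40.5] rows@50 3
```

View pics/w7.png

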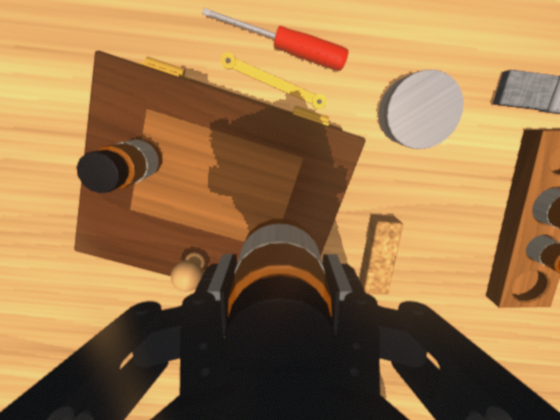

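The large jar is held at (280,265), clear of the lid. Now I carry it to the rack.

>>> arm_command:
  targets:
    - [[15,6,0,0,-1],[25,11,0,0,-1],[25,11,0,0,-1],[25,11,0,0,-1],[25,11,0,0,-1],[25,11,0,0,-1],[25,11,0,0,-1],[25,11,0,0,-1],[25,11,0,0,-1],[25,11,0,0,-1],[25,11,0,0,-1],[25,11,0,0,-1],[20,9,0,0,-1],[12,5,0,0,-1],[5,2,0,0,-1],[0,0,0,0,-1],[0,0,0,0,-1]]

```text
time_s: 8.6
tool_pos: [0.4423, -0.2158, 0.2412]
tcp_rot: [177.9, 0.3, -84.8]
wrist_force: [0.5, -0.1, -0.4]
finger_gap: 0.522
```

```bash
python3 - <<'E'
from h import *
go((.454,-.221,.13))
E
```

```text
t 8.6 pos [ 0.4423 -0.2158  0.2412] rot [177.93   0.3  -84.84] F [ 0.54 -0.14 -0.43] gap 0.522 j [ 33.   7. -12.  96.   2.  79. -64.]
(0.454, -0.221, 0.13) shift [  6.8 -15.2 110.7] rows@50 3
```

>>> arm_command:
  targets:
    - [[2,-5,15,-0.7,-1],[2,-4,22,-0.7,-1],[1,-3,22,0,-1],[1,-2,22,0,-1],[0,-1,15,0,-1],[0,0,8,0,-1],[0,0,0,0,-1],[0,0,0,0,-1]]

```text
time_s: 9.4
tool_pos: [0.4602, -0.2098, 0.1346]
tcp_rot: [178.2, 0.5, -82.4]
wrist_force: [0.0, -0.5, -0.5]
finger_gap: 0.52
```

```bash
python3 - <<'E'
from h import *
go((.454,-.221,.06)); c=wshot("w8")
P=cloud(c);Z=P[...,2];m=np.zeros(Z.shape,bool);m[:300,150:420]=1
cap=m&(Z>.075)&(Z<.11)
n,l,s,ce=cv2.connectedComponentsWithStats((m&(Z>.024)&(Z<.036)).astype(np.uint8))
i=1+np.argmax(s[1:,4]);print(s[i])
print(cv2.minAreaRect(P[l==i][:,:2].astype(np.float32)*1000))
E
```

```text
t 9.4 pos [ 0.4602 -0.2098  0.1346] rot [178.23   0.46 -82.42] F [ 0.04 -0.46 -0.54] gap 0.52 j [ 32.  13. -13. 103.   4.  66. -65.]
(0.454, -0.221, 0.06) shift [10.9  5.3 74.7] rows@50 2
[  247     0   108   250 12257]
((515.7201538085938, -213.55662536621094), (193.9622344970703, 75.41860961914062), 6.7306365966796875)
```

View pics/w8.png

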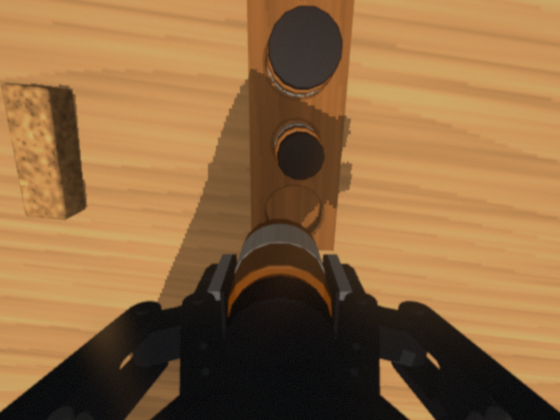

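The rack end measured here matches the first shot, so the pocket stays at (0.454, -0.221). The finger line clears the neighbouring jars. I align the jar, accounting for the tilt.

```bash
cat >> h.py <<'E'
def foot(h,xy,zfoot,off=(0,0)):
    "aim so that jar foot (h below TCP along tool z) is at xy,zfoot"
    from cell import read_state
    s=read_state(); R=Ro.from_euler("xyz",s["tcp_rot"],degrees=True).as_matrix()
    print("zt",R[:,2].round(3)); f=np.array([xy[0]+off[0],xy[1]+off[1],zfoot])-h*R[:,2]; go(tuple(f.round(4)))
E
python3 - <<'E'
from h import *
foot(.024,(.454,-.221),.045,(.0008,0))
E
```

```text
zt [-0.031  0.004 -0.999]
t 9.45 pos [ 0.4602 -0.2098  0.1347] rot [178.24   0.45 -82.43] F [-0.99  0.43 -1.43] gap 0.52 j [ 32.  13. -13. 103.   4.  66. -65.]
(np.float64(0.4556), np.float64(-0.2211), np.float64(0.069)) shift [11.1  4.1 65.8] rows@50 2
```

>>> arm_command:
  targets:
    - [[5,2,10,0.6,-1],[3,1,15,0,-1],[2,1,15,0,-1],[1,0,13,0,-1],[0,0,8,0,-1],[0,0,4,0,-1],[0,0,0,0,-1],[0,0,0,0,-1]]

```text
time_s: 10.25
tool_pos: [0.4578, -0.2243, 0.0694]
tcp_rot: [178.6, 0.2, -83.3]
wrist_force: [-0.0, -0.6, -0.8]
finger_gap: 0.523
```

```bash
python3 - <<'E'
from h import *
foot(.024,(.454,-.221),.035,(.0008,0)); c=wshot("w9")
E
```

```text
zt [-0.025 -0.    -1.   ]
t 10.25 pos [ 0.4578 -0.2243  0.0694] rot [ 1.786e+02  1.600e-01 -8.325e+01] F [-0.   -0.55 -0.76] gap 0.523 j [ 32.  18. -12. 106.   5.  58. -65.]
(np.float64(0.4554), np.float64(-0.221), np.float64(0.059)) shift [-3.5  1.7 10.5] rows@50 1
```

View pics/w9.png

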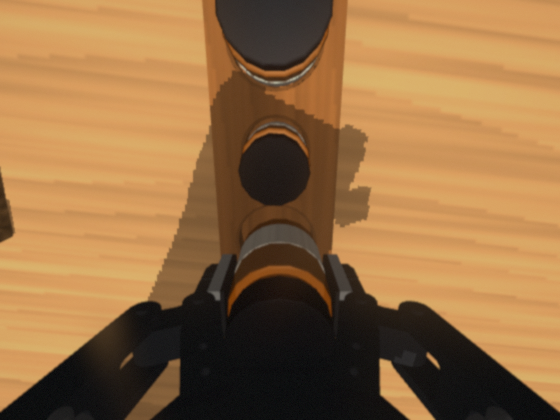

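>>> arm_command:
  targets:
    - [[-2,1,4,0,-1],[-1,1,3,0,-1],[0,0,2,0,-1],[0,0,0,0,-1],[0,0,0,0,-1]]

```text
time_s: 10.8
tool_pos: [0.456, -0.2213, 0.061]
tcp_rot: [178.7, 0.1, -83.2]
wrist_force: [-0.1, 0.1, -0.4]
finger_gap: 0.529
```

```bash
python3 - <<'E'
from h import *
foot(.024,(.454,-.221),.012,(.0008,0))
E
```

```text
zt [-0.022 -0.001 -1.   ]
t 10.8 pos [ 0.456  -0.2213  0.061 ] rot [ 1.7873e+02  8.0000e-02 -8.3220e+01] F [-0.06  0.11 -0.39] gap 0.529 j [ 32.  18. -12. 107.   5.  56. -65.]
(np.float64(0.4553), np.float64(-0.221), np.float64(0.036)) shift [-0.4  0.1 25. ] rows@50 1
```

Aligned to within 1 mm. I lower it and watch the force.

>>> arm_command:
  targets:
    - [[0,0,4,0,-1],[0,0,4,0,-1],[0,0,4,0,-1],[0,0,4,0,-1],[0,0,3,0,-1],[0,0,0,0,-1]]

```text
time_s: 11.4
tool_pos: [0.4554, -0.2214, 0.0401]
tcp_rot: [178.7, 0.1, -83.2]
wrist_force: [-0.3, -1.0, -1.0]
finger_gap: 0.525
```

```bash
python3 - <<'E'
from h import *
foot(.024,(.454,-.221),.012,(.0008,0)); wshot("w10")
E
```

```text
zt [-0.023 -0.001 -1.   ]
t 11.4 pos [ 0.4554 -0.2214  0.0401] rot [ 1.7871e+02  9.0000e-02 -8.3230e+01] F [-0.25 -0.97 -0.99] gap 0.525 j [ 32.  20. -12. 108.   5.  54. -66.]
(np.float64(0.4553), np.float64(-0.221), np.float64(0.036)) shift [-0.4 -0.1  4.1] rows@50 1
```

View pics/w10.png

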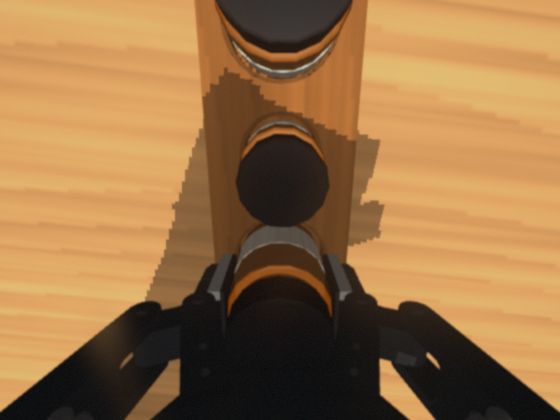

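The force is zero at foot height 16 mm, so the jar is in the pocket. About 4 mm remain.

>>> arm_command:
  targets:
    - [[0,0,1.5,0,-1],[0,0,1.5,0,-1],[0,0,1,0,-1],[0,0,0,0,-1]]

```text
time_s: 11.85
tool_pos: [0.4558, -0.2216, 0.0364]
tcp_rot: [178.8, 0.1, -83.2]
wrist_force: [0.0, 0.2, -0.5]
finger_gap: 0.522
```

>>> arm_command:
  targets:
    - [[0,0,1,0,-1],[0,0,1,0,-1],[0,0,0,0,-1]]

```text
time_s: 12.15
tool_pos: [0.4561, -0.2217, 0.0363]
tcp_rot: [178.8, 0.0, -83.2]
wrist_force: [-0.3, 0.3, -2.2]
finger_gap: 0.523
```

>>> arm_command:
  targets:
    - [[0,0,2,0,-1],[0,0,0,0,-1]]

```text
time_s: 12.35
tool_pos: [0.4565, -0.222, 0.0362]
tcp_rot: [178.9, -0.0, -83.2]
wrist_force: [0.6, 0.5, -1.2]
finger_gap: 0.524
```

Contact with the pocket floor is at the expected height, 36 mm. I release and rise.

>>> arm_command:
  targets:
    - [[0,0,0,0,0.5],[0,0,0,0,0.5],[0,0,0,0,0.5],[0,0,0,0,0.5],[0,0,-5,0,0.5],[0,0,-10,0,0.6],[0,0,-18,0,0.6],[0,0,-20,0,0.6],[0,0,-20,0,0.6],[0,0,-20,0,0.6],[0,0,-25,0,0.6],[0,0,-20,0,0.6],[0,0,-10,0,0.6],[0,0,0,0,0.6]]

```text
time_s: 13.75
tool_pos: [0.4598, -0.2212, 0.1957]
tcp_rot: [179.0, -0.1, -83.2]
wrist_force: [-0.5, 0.7, 0.2]
finger_gap: 0.802
```

```bash
python3 - <<'E'
from h import *
go((.5,-.1,.25),(.56,.15,.27),(.5995,.279,.25)); c=wshot("w11"); P=cloud(c);Z=P[...,2]; V=np.zeros(Z.shape,bool); V[:400,180:380]=1
n,l,s,ce=cv2.connectedComponentsWithStats((V&(Z>.08)&(Z<.1)).astype(np.uint8))
for i in range(1,n):
    if s[i,4]>60: print("cap",s[i].tolist(),np.median(P[l==i],0).round(4))
E
```

```text
t 13.75 pos [ 0.4598 -0.2212  0.1957] rot [ 1.7904e+02 -1.3000e-01 -8.3200e+01] F [-0.47  0.65  0.15] gap 0.802 j [ 32.  10. -12.  98.   3.  73. -64.]
(0.5, -0.1, 0.25) shift [-115.5  -53.3  -55.4] rows@50 3
(0.56, 0.15, 0.27) shift [-241.1  -88.8  -22. ] rows@50 6
(0.5995, 0.279, 0.25) shift [-123.5  -54.8   18.8] rows@50 3
cap [254, 32, 54, 61, 2616] [ 0.5726 -0.2075  0.0894]
cap [262, 125, 37, 37, 1043] [ 0.5133 -0.2142  0.0894]
cap [256, 187, 48, 48, 1720] [ 0.4554 -0.2209  0.0894]
```

View pics/w11.png

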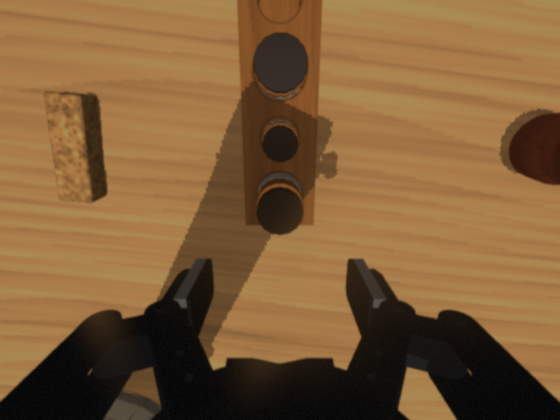

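The large jar's cap at (279,210) is 89 mm high, the same as its neighbours, so it is fully seated. I go for the small jar.

>>> arm_command:
  targets:
    - [[-15,-6,-10,0,0.6],[-25,-11,-12,0,0.6],[-27,-12,-12,0,0.6],[-27,-11,-10,0,0.6],[-27,-11,-8,0,0.6],[-27,-11,-6,0,0.6],[-27,-11,-6,0,0.6],[-27,-11,-5,0,0.6],[-27,-11,-4,0,0.6],[-27,-11,-2,0,0.6],[-27,-11,0,0,0.6],[-27,-11,0,0,0.6],[-27,-11,0,0,0.6],[-27,-11,0,0,0.6],[-27,-11,0,0,0.6],[-27,-11,0,0,0.6],[-20,-8,0,0,0.6],[-10,-4,0,0,0.6],[0,0,0,0,0.6],[0,0,0,0,0.6]]

```text
time_s: 15.8
tool_pos: [0.5859, 0.2597, 0.2362]
tcp_rot: [176.4, 0.1, -83.5]
wrist_force: [0.1, -0.1, 0.6]
finger_gap: 0.804
```

```bash
python3 - <<'E'
from h import *
go((.5995,.279,.23)); c=wshot("w12"); P=cloud(c);Z=P[...,2]; V=np.zeros(Z.shape,bool); V[:340,100:480]=1
n,l,s,ce=cv2.connectedComponentsWithStats((V&(Z>.186)&(Z<.2)).astype(np.uint8))
for i in range(1,n):
    if s[i,4]>60: print("cap",s[i].tolist(),ray(c,*ce[i],.192).round(4),P[l==i][:,2].mean().round(4))
E
```

```text
t 15.8 pos [0.5859 0.2597 0.2362] rot [ 1.7642e+02  7.0000e-02 -8.3540e+01] F [ 0.07 -0.11  0.6 ] gap 0.804 j [  -8.   29.  -28.   70.   11.   87. -118.]
(0.5995, 0.279, 0.23) shift [-17.6 -16.    5.3] rows@50 1
cap [231, 187, 45, 44, 1525] [0.6002 0.2803 0.192 ] 0.1912
```

View pics/w12.png

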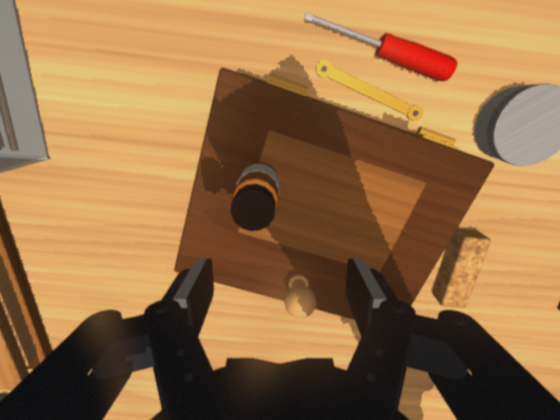

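The small cap at (255,208) gives (0.600, 0.280). I align slowly, since the tool has picked up 3.6° of tilt.

>>> arm_command:
  targets:
    - [[-5,-5,0,0,0.6],[-5,-5,0,0,0.6],[-3,-3,0,0,0.6],[-2,-2,0,0,0.6],[-1,0,0,0,0.6],[0,0,0,0,0.6],[0,0,0,0,0.6]]

```text
time_s: 16.55
tool_pos: [0.6015, 0.2744, 0.2364]
tcp_rot: [176.5, -0.0, -83.9]
wrist_force: [0.2, -0.4, 0.7]
finger_gap: 0.802
```

```bash
python3 - <<'E'
from h import *
foot(.023,(.6000,.2797),.114); c=wshot("w13"); P=cloud(c);Z=P[...,2]; V=np.zeros(Z.shape,bool); V[:340,100:480]=1
n,l,s,ce=cv2.connectedComponentsWithStats((V&(Z>.186)&(Z<.2)).astype(np.uint8))
for i in range(1,n):
    if s[i,4]>60: print("cap",s[i].tolist(),ray(c,*ce[i],.192).round(4),P[l==i][:,2].mean().round(4))
E
```

```text
zt [-0.06  -0.007 -0.998]
t 16.55 pos [0.6015 0.2744 0.2364] rot [ 1.7654e+02 -2.0000e-02 -8.3870e+01] F [ 0.2  -0.43  0.73] gap 0.802 j [ -10.   32.  -27.   66.   12.   88. -119.]
(np.float64(0.6014), np.float64(0.2799), np.float64(0.137)) shift [-5.5 -6.5 99.1] rows@50 3
cap [251, 211, 43, 43, 1417] [0.6005 0.2806 0.192 ] 0.1912
```

>>> arm_command:
  targets:
    - [[-2,-1,10,0,0.6],[-1.5,-1,14,0,0.6],[-1,-1,14,0,0.6],[0,-1,14,0,0.6],[0,-0.5,14,0,0.6],[0,0,10,0,0.6],[0,0,6,0,0.6],[0,0,2,0,0.6],[0,0,0,0,0.6]]

```text
time_s: 17.5
tool_pos: [0.5989, 0.2781, 0.1422]
tcp_rot: [176.3, -0.1, -83.9]
wrist_force: [-0.5, -0.2, 1.1]
finger_gap: 0.799
```

```bash
python3 - <<'E'
from h import *
go((.600,.2803,.137)); c=wshot("w14")
E
```

```text
t 17.5 pos [0.5989 0.2781 0.1422] rot [ 1.7631e+02 -1.1000e-01 -8.3870e+01] F [-0.49 -0.24  1.06] gap 0.799 j [ -10.   35.  -27.   74.   14.   78. -120.]
(0.6, 0.2803, 0.137) shift [-2.1 -1.7  5.1] rows@50 1
```

View pics/w14.png

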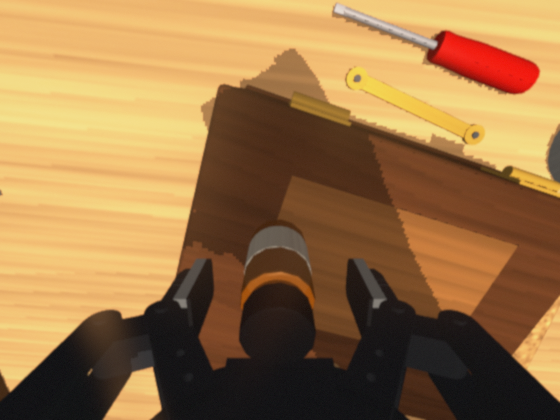

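>>> arm_command:
  targets:
    - [[-1,-1,3,0,0.6],[-1,0,2,0,0.6],[0,0,0,0,0.6],[0,0,0,0,-1],[0,0,0,0,-1],[0,0,0,0,-1],[0,0,0,0,-1],[0,0,0,0,-1],[0,0,0,0,-1],[0,0,0,0,-1],[0,0,0,0,-1],[0,0,0,0,-1]]

```text
time_s: 18.75
tool_pos: [0.6008, 0.2811, 0.1396]
tcp_rot: [176.6, -0.0, -83.9]
wrist_force: [-0.5, -0.2, 1.0]
finger_gap: 0.382
```

```bash
python3 - <<'E'
from h import *
go((.600,.2803,.25)); c=wshot("w15")
E
```

```text
t 18.75 pos [0.6008 0.2811 0.1396] rot [ 1.7657e+02 -1.0000e-02 -8.3890e+01] F [-0.46 -0.2   1.02] gap 0.382 j [ -10.   35.  -27.   74.   14.   77. -120.]
(0.6, 0.2803, 0.25) shift [   0.7    7.5 -110.1] rows@50 3
```

View pics/w15.png

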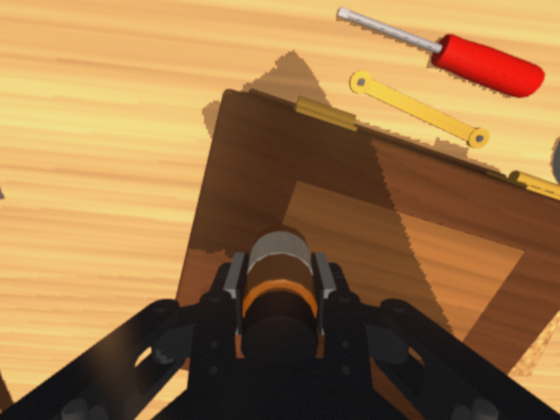

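>>> arm_command:
  targets:
    - [[0,0,-8,0,-1],[0,1,-16,0,-1],[0,1,-20,0,-1],[0,1,-20,0,-1],[0,1,-20,0,-1],[0,1,-14,0,-1],[0,0,-8,0,-1],[0,0,0,0,-1]]

```text
time_s: 19.6
tool_pos: [0.6016, 0.281, 0.2519]
tcp_rot: [176.5, -0.0, -83.9]
wrist_force: [0.4, 0.3, -1.1]
finger_gap: 0.383
```

```bash
python3 - <<'E'
from h import *
R0=Ro.from_euler("xyz",[176.57,-.01,-83.89],degrees=True).as_matrix()
print("fl",(R0.T@(np.array([.6003,.2806,.114])-[.6008,.2811,.1396])).round(4), "axis",(R0.T@[0,0,1.]).round(4))
go((.6325,-.2,.2)); c=wshot("w16")
E
```

```text
fl [ 0.0004 -0.001   0.0256] axis [ 2.000e-04  5.980e-02 -9.982e-01]
t 19.6 pos [0.6016 0.281  0.2519] rot [ 1.7648e+02 -2.0000e-02 -8.3860e+01] F [ 0.42  0.32 -1.05] gap 0.383 j [ -11.   32.  -27.   64.   12.   90. -119.]
(0.6325, -0.2, 0.2) shift [481.6  17.5  53.2] rows@50 11
```

View pics/w16.png

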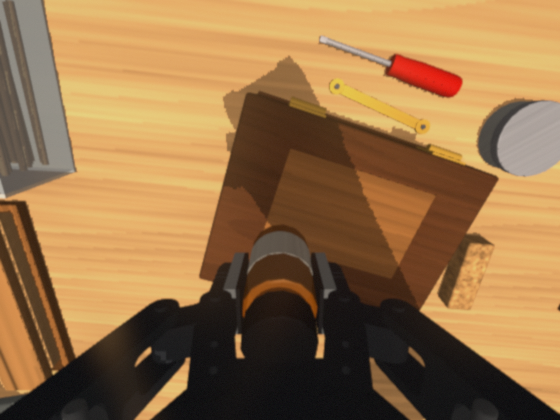

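The small jar is held at (280,280), clear of the lid. I carry it to the +x end of the rack.

>>> arm_command:
  targets:
    - [[12,0,0,0,-1],[24,1,0,0,-1],[24,1,0,0,-1],[24,1,0,0,-1],[24,1,0,0,-1],[24,1,0,0,-1],[24,1,0,0,-1],[24,1,0,0,-1],[24,1,0,0,-1],[24,1,0,0,-1],[24,1,0,0,-1],[24,1,0,0,-1],[24,1,0,0,-1],[24,1,0,0,-1],[24,1,0,0,-1],[24,1,0,0,-1],[22,1,0,0,-1],[15,1,0,0,-1],[8,0,0,0,-1],[0,0,0,0,-1]]

```text
time_s: 21.65
tool_pos: [0.6159, -0.1746, 0.2311]
tcp_rot: [174.3, -0.4, -84.6]
wrist_force: [0.1, 0.9, -1.0]
finger_gap: 0.38
```

```bash
python3 - <<'E'
from h import *
go((.632,-.2,.14)); c=wshot("w17")
E
```

```text
t 21.65 pos [ 0.6159 -0.1746  0.2311] rot [174.32  -0.35 -84.58] F [ 0.11  0.9  -0.95] gap 0.38 j [ 24.  30. -19.  69.  11.  88. -79.]
(0.632, -0.2, 0.14) shift [ 26.2 -22.6  89.5] rows@50 2
```

View pics/w17.png

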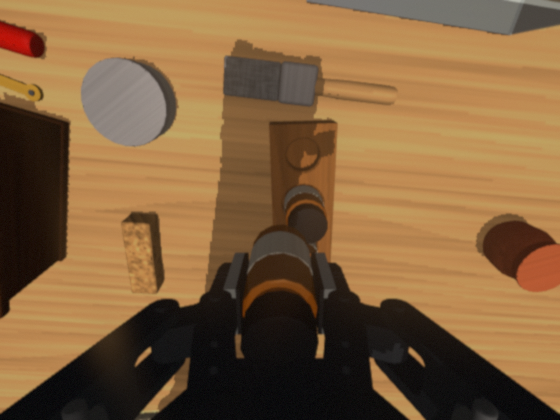

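```bash
cat >> h.py <<'E'
def foot2(xy,z,fl=(.0004,-.001,.0256)):
    from cell import read_state
    s=read_state(); R=Ro.from_euler("xyz",s["tcp_rot"],degrees=True).as_matrix()
    print("footnow",(s["tool_pos"]+R@fl).round(4)); f=np.array([*xy,z])-R@fl; go(tuple(f.round(4).tolist()))
E
python3 - <<'E'
from h import *
foot2((.6328,-.1999),.11)
E
```

```text
footnow [ 0.6145 -0.1743  0.2056]
t 21.7 pos [ 0.616  -0.1737  0.2312] rot [174.32  -0.32 -84.53] F [ 0.47 -0.22 -0.86] gap 0.382 j [ 24.  29. -19.  69.  11.  88. -79.]
(0.6343, -0.1992, 0.1356) shift [ 26.6 -25.2  93.7] rows@50 3
```

>>> arm_command:
  targets:
    - [[6,-6,6,-0.6,-1],[6,-6,12,-0.6,-1],[6,-5,14,0,-1],[4,-4,14,0,-1],[2,-2,14,0,-1],[1,-1,14,0,-1],[0,0,8,0,-1],[0,0,5,0,-1],[0,0,0,0,-1],[0,0,0,0,-1]]

```text
time_s: 22.7
tool_pos: [0.6354, -0.1929, 0.1317]
tcp_rot: [174.1, 0.1, -82.8]
wrist_force: [-0.5, 0.2, -0.4]
finger_gap: 0.384
```

```bash
python3 - <<'E'
from h import *
foot2((.6328,-.1999),.05); c=wshot("w18")
E
```

```text
footnow [ 0.6338 -0.1934  0.1061]
t 22.7 pos [ 0.6354 -0.1929  0.1317] rot [ 1.7415e+02  5.0000e-02 -8.2800e+01] F [-0.48  0.17 -0.4 ] gap 0.384 j [ 25.  36. -19.  72.  13.  79. -77.]
(0.6344, -0.1993, 0.0756) shift [ 6.3 -4.  56. ] rows@50 2
```

View pics/w18.png

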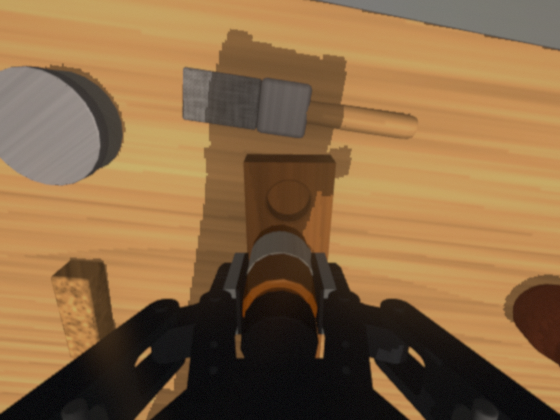

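>>> arm_command:
  targets:
    - [[2,-1,8,0.4,-1],[2,-1,12,0,-1],[1,-1,12,0,-1],[1,-1,12,0,-1],[0,0,8,0,-1],[0,0,3,0,-1],[0,0,0,0,-1],[0,0,0,0,-1]]

```text
time_s: 23.55
tool_pos: [0.6347, -0.1997, 0.0722]
tcp_rot: [174.2, -0.0, -83.2]
wrist_force: [-0.1, 0.0, -1.5]
finger_gap: 0.38
```

```bash
python3 - <<'E'
from h import *
foot2((.6328,-.1999),.035); c=wshot("w19")
P=cloud(c);Z=P[...,2];m=np.zeros(Z.shape,bool);m[:300,150:420]=1
n,l,s,ce=cv2.connectedComponentsWithStats((m&(Z>.02)&(Z<.036)).astype(np.uint8))
i=1+np.argmax(s[1:,4]);print(s[i]);r=cv2.minAreaRect(P[l==i][:,:2].astype(np.float32)*1000);print(r,cv2.boxPoints(r).round(1).tolist())
E
```

```text
footnow [ 0.6332 -0.2003  0.0467]
t 23.55 pos [ 0.6347 -0.1997  0.0722] rot [ 1.742e+02 -2.000e-02 -8.324e+01] F [-0.1   0.02 -1.52] gap 0.38 j [ 25.  39. -18.  76.  13.  73. -78.]
(0.6343, -0.1993, 0.0606) shift [-0.5 -0.8 11.6] rows@50 1
[ 221  179  121   83 6333]
((639.08544921875, -198.7839813232422), (57.828548431396484, 75.25960540771484), 6.825438976287842) [[605.9000244140625, -164.89999389648438], [614.7999877929688, -239.60000610351562], [672.2999877929688, -232.6999969482422], [663.2999877929688, -158.0]]
```

View pics/w19.png

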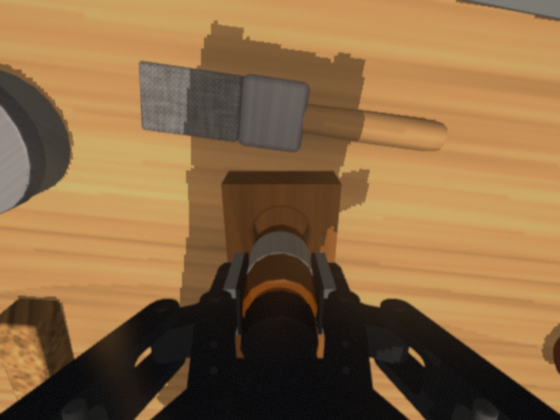

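>>> arm_command:
  targets:
    - [[-0.5,-0.8,4,0,-1],[0,0,4,0,-1],[0,0,3,0,-1],[0,0,0,0,-1],[0,0,0,0,-1]]

```text
time_s: 24.1
tool_pos: [0.6353, -0.1992, 0.0618]
tcp_rot: [174.3, -0.1, -83.2]
wrist_force: [-0.4, 1.0, -0.9]
finger_gap: 0.382
```

```bash
python3 - <<'E'
from h import *
foot2((.633,-.1997),.012)
E
```

```text
footnow [ 0.6338 -0.1998  0.0362]
t 24.1 pos [ 0.6353 -0.1992  0.0618] rot [ 1.7435e+02 -7.0000e-02 -8.3220e+01] F [-0.38  0.99 -0.95] gap 0.382 j [ 25.  39. -18.  76.  14.  72. -78.]
(0.6345, -0.1991, 0.0376) shift [-0.2 -1.6 24.2] rows@50 1
```

>>> arm_command:
  targets:
    - [[0,0.2,4,0,-1],[0,-0.3,4,0,-1],[0,-0.3,4,0,-1],[0,-0.4,4,0,-1],[0,-0.4,3,0,-1],[0,0,0,0,-1]]

```text
time_s: 24.7
tool_pos: [0.6344, -0.1994, 0.0409]
tcp_rot: [174.3, -0.1, -83.2]
wrist_force: [-0.0, -0.4, -1.0]
finger_gap: 0.379
```

```bash
python3 - <<'E'
from h import *
foot2((.633,-.1997),.012); wshot("w20")
E
```

```text
footnow [ 0.6329 -0.2     0.0153]
t 24.7 pos [ 0.6344 -0.1994  0.0409] rot [ 1.7433e+02 -7.0000e-02 -8.3230e+01] F [-0.03 -0.41 -0.95] gap 0.379 j [ 25.  40. -18.  77.  14.  70. -78.]
(0.6345, -0.1991, 0.0376) shift [-0.2 -0.5  3.2] rows@50 1
```

View pics/w20.png

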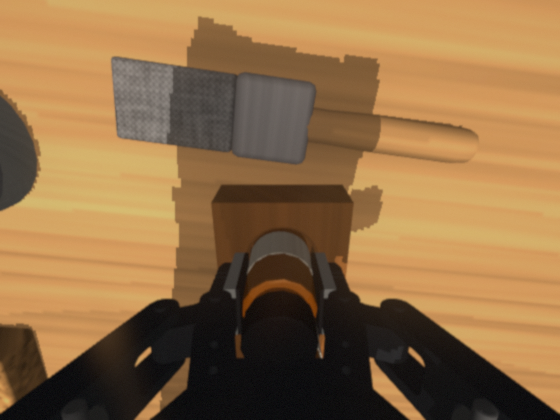

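In the pocket with no force. I lower the last 3 mm.

>>> arm_command:
  targets:
    - [[0,0,1.5,0,-1],[0,0,1.5,0,-1],[0,0,1,0,-1],[0,0,1.5,0,-1],[0,0,0,0,-1]]

```text
time_s: 25.25
tool_pos: [0.6348, -0.1995, 0.0384]
tcp_rot: [174.5, -0.1, -83.2]
wrist_force: [0.5, 0.2, -0.8]
finger_gap: 0.382
```

>>> arm_command:
  targets:
    - [[0,0,1.5,0,-1],[0,0,2,0,-1],[0,0,0,0,-1]]

```text
time_s: 25.55
tool_pos: [0.6355, -0.1996, 0.0384]
tcp_rot: [174.6, -0.2, -83.2]
wrist_force: [-0.6, 0.3, -0.5]
finger_gap: 0.383
```

>>> arm_command:
  targets:
    - [[0,0,0,0,0.4],[0,0,0,0,0.4],[0,0,0,0,0.4],[0,0,0,0,0.4],[0,0,-5,0,0.4],[0,1,-10,0,0.4],[0,2,-16,0,0.4],[0,2,-18,0,0.4],[0,2,-18,0,0.4],[0,2,-18,0,0.4],[0,2,-18,0,0.4],[0,2,-18,0,0.4],[0,0,-10,0,0.4],[0,0,0,0,0.4]]

```text
time_s: 26.95
tool_pos: [0.6361, -0.1992, 0.1862]
tcp_rot: [175.1, -0.4, -83.2]
wrist_force: [-1.3, -0.1, -0.0]
finger_gap: 0.7
```

```bash
python3 - <<'E'
from h import *
go((.494,.23,.25)); c=wshot("w21"); P=cloud(c);Z=P[...,2]; V=np.zeros(Z.shape,bool); V[:400,180:380]=1
n,l,s,ce=cv2.connectedComponentsWithStats((V&(Z>.08)&(Z<.1)).astype(np.uint8))
for i in range(1,n):
    if s[i,4]>60: print("cap",s[i].tolist(),np.median(P[l==i],0).round(4))
E
```

```text
t 26.95 pos [ 0.6361 -0.1992  0.1862] rot [175.09  -0.36 -83.22] F [-1.33 -0.06 -0.  ] gap 0.7 j [ 25.  33. -19.  69.  12.  84. -76.]
(0.494, 0.23, 0.25) shift [-442.5   95.9  -58.6] rows@50 10
cap [335, 0, 45, 9, 203] [ 0.7822 -0.2386  0.086 ]
cap [263, 186, 35, 36, 983] [ 0.6345 -0.199   0.0893]
cap [259, 243, 45, 43, 1539] [ 0.5758 -0.2069  0.0893]
cap [266, 300, 30, 30, 705] [ 0.5171 -0.2138  0.0892]
cap [261, 341, 39, 22, 635] [ 0.4667 -0.2192  0.0889]
```

View pics/w21.png

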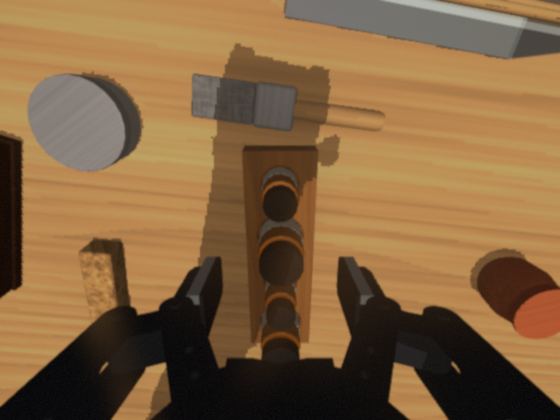

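All four caps stand at 89 mm, and the small jar at (281,202) is upright in its pocket. Next is the knob.

>>> arm_command:
  targets:
    - [[-10,2,-6,0,0.4],[-20,4,-6,0,0.4],[-23,5,-6,0,0.4],[-23,5,-6,0,0.4],[-23,5,-5,0,0.4],[-23,5,-4,0,0.4],[-23,5,-4,0,0.4],[-23,5,-4,0,0.4],[-23,5,-4,0,0.4],[-23,5,-4,0,0.4],[-23,5,-4,0,0.4],[-23,5,-4,0,0.4],[-23,5,-4,0,0.4],[-23,5,-4,0,0.4],[-23,5,-4,0,0.4],[-23,5,-4,0,0.4],[-20,4,-2,0,0.4],[-14,3,0,0,0.4],[-7,1,0,0,0.4],[0,0,0,0,0.4]]

```text
time_s: 29.0
tool_pos: [0.4782, 0.2271, 0.2634]
tcp_rot: [173.7, -0.1, -81.4]
wrist_force: [0.7, -0.8, -0.1]
finger_gap: 0.704
```

```bash
python3 - <<'E'
from h import *
go((.4935,.2315,.25))
E
```

```text
t 29.0 pos [0.4782 0.2271 0.2634] rot [ 1.737e+02 -6.000e-02 -8.142e+01] F [ 0.67 -0.77 -0.15] gap 0.704 j [  -2.   17.  -32.   84.    6.   88. -116.]
(0.4935, 0.2315, 0.25) shift [ -2.  -17.1  11.6] rows@50 1
```

Now I turn +20° so the jaws run along the hinge, and look at the knob.

>>> arm_command:
  targets:
    - [[0,-4,0,3.5,0.4],[0,-4,0,3.5,0.4],[0,-3,0,3.5,0.4],[0,-2,0,3.5,0.4],[0,0,0,3.5,0.4],[0,0,0,2,0.4],[0,0,0,0,0.4],[0,0,0,0,0.4]]

```text
time_s: 29.8
tool_pos: [0.4905, 0.2225, 0.2595]
tcp_rot: [174.0, -2.6, -101.9]
wrist_force: [-0.2, 0.5, 1.0]
finger_gap: 0.706
```

```bash
python3 - <<'E'
from h import *
go((.4935,.2315,.19)); c=wshot("w22"); P=cloud(c);Z=P[...,2]; V=np.zeros(Z.shape,bool); V[:330,100:480]=1
n,l,s,ce=cv2.connectedComponentsWithStats((V&(Z>.135)&(Z<.165)).astype(np.uint8))
for i in range(1,n):
    if s[i,4]>60: print("knob",s[i].tolist(),ce[i].round(1),ray(c,*ce[i],.146).round(4),((P[l==i].min(0)+P[l==i].max(0))/2).round(4))
n,l,s,ce=cv2.connectedComponentsWithStats((V&(Z>.105)&(Z<.122)).astype(np.uint8)); i=1+np.argmax(s[1:,4])
r=cv2.minAreaRect(P[l==i][:,:2].astype(np.float32)*1000);print(r,cv2.boxPoints(r).round(1).tolist())
E
```

```text
t 29.8 pos [0.4905 0.2225 0.2595] rot [ 173.96   -2.62 -101.85] F [-0.22  0.52  0.97] gap 0.706 j [  -4.   18.  -29.   83.    6.   88. -135.]
(0.4935, 0.2315, 0.19) shift [-12.6  -8.3  68.5] rows@50 2
knob [248, 174, 34, 34, 890] [264.3 190.3] [0.4946 0.2311 0.146 ] [0.4948 0.2313 0.1497]
((552.4796142578125, 219.30996704101562), (251.62831115722656, 175.02410888671875), 78.48995971679688) [[441.6000061035156, 113.5], [613.0999755859375, 78.5999984741211], [663.2999877929688, 325.1000061035156], [491.79998779296875, 360.1000061035156]]
```

View pics/w22.png

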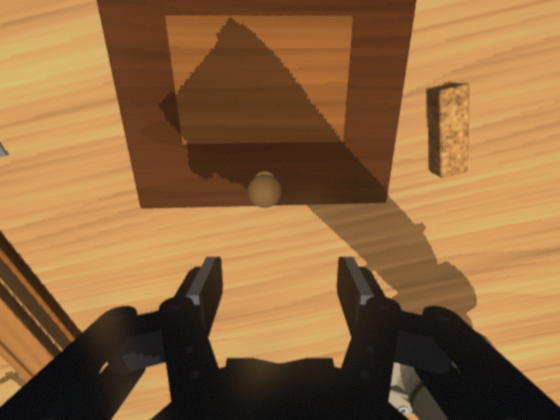

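The knob at (264,190) gives (0.4945, 0.2312), which matches the lid edge geometry. The lid yaw is −11.5°.

```bash
cat >> h.py <<'E'
def knob(K,h=.021):
    from cell import read_state
    s=read_state(); R=Ro.from_euler("xyz",s["tcp_rot"],degrees=True).as_matrix(); print("zt",R[:,2].round(3),"padnow",(s["tool_pos"]-h*R[:,2]).round(4))
    go(tuple((np.array(K)+h*R[:,2]).round(4).tolist()))
E
python3 - <<'E'
from h import *
knob((.4945,.2312,.20))
E
```

```text
zt [-0.112 -0.023 -0.993] padnow [0.4929 0.2229 0.2804]
t 29.85 pos [0.4905 0.2225 0.2595] rot [ 173.96   -2.62 -101.86] F [ 0.57 -0.56  1.19] gap 0.698 j [  -4.   18.  -29.   83.    6.   88. -135.]
(0.4921, 0.2307, 0.1791) shift [-12.1  -8.3  79.5] rows@50 2
```

>>> arm_command:
  targets:
    - [[-3,-2,10,0,0.4],[-3,-2,14,0,0.4],[-2,-2,14,0,0.4],[-1,-1,14,0,0.4],[0,0,10,0,0.4],[0,0,5,0,0.4],[0,0,0,0,0.4],[0,0,0,0,0.4]]

```text
time_s: 30.65
tool_pos: [0.4905, 0.2284, 0.1834]
tcp_rot: [173.8, -2.7, -101.7]
wrist_force: [0.1, -0.6, 0.7]
finger_gap: 0.702
```

```bash
python3 - <<'E'
from h import *
knob((.4945,.2312,.144)); c=wshot("w23"); P=cloud(c);Z=P[...,2]; V=np.zeros(Z.shape,bool); V[:400,220:340]=1
n,l,s,ce=cv2.connectedComponentsWithStats((V&(Z>.135)&(Z<.165)).astype(np.uint8))
for i in range(1,n):
    if s[i,4]>60: print("knob",s[i].tolist(),ce[i].round(1),ray(c,*ce[i],.146).round(4))
E
```

```text
zt [-0.116 -0.024 -0.993] padnow [0.4929 0.2289 0.2043]
t 30.65 pos [0.4905 0.2284 0.1834] rot [ 173.76   -2.71 -101.68] F [ 0.14 -0.62  0.73] gap 0.702 j [  -5.   21.  -29.   89.    8.   79. -136.]
(0.4921, 0.2307, 0.1231) shift [-5.4 -7.6 59.6] rows@50 2
knob [251, 206, 45, 46, 1642] [273.  228.4] [0.4947 0.2312 0.146 ]
```

View pics/w23.png

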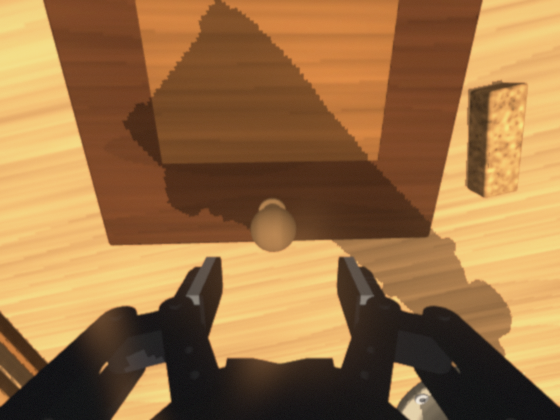

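>>> arm_command:
  targets:
    - [[-2,-2,8,0,0.4],[-2,-2,12,0,0.4],[-1,-2,12,0,0.4],[0,-1,12,0,0.4],[0,-1,8,0,0.4],[0,0,4,0,0.4],[0,0,2,0,0.4],[0,0,0,0,0.4]]

```text
time_s: 31.5
tool_pos: [0.4931, 0.2304, 0.1197]
tcp_rot: [173.8, -2.7, -101.7]
wrist_force: [0.3, -0.4, 0.1]
finger_gap: 0.703
```

```bash
python3 - <<'E'
from h import *
knob((.4945,.2312,.144)); c=wshot("w24")
E
```

```text
zt [-0.115 -0.024 -0.993] padnow [0.4955 0.2309 0.1406]
t 31.5 pos [0.4931 0.2304 0.1197] rot [ 173.79   -2.69 -101.69] F [ 0.32 -0.37  0.09] gap 0.703 j [  -6.   24.  -28.   93.    9.   72. -137.]
(0.4921, 0.2307, 0.1231) shift [ 0.1  1.4 -3.2] rows@50 1
```

View pics/w24.png

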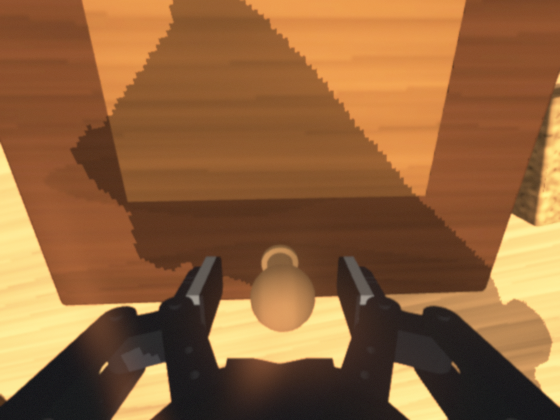

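The ball at (282,296) is centred between the jaws. I correct 2 mm and close.

>>> arm_command:
  targets:
    - [[0,1,-2,0,0.4],[0,0,0,0,0.4],[0,0,0,0,-1],[0,0,0,0,-1],[0,0,0,0,-1],[0,0,0,0,-1],[0,0,0,0,-1],[0,0,0,0,-1],[0,0,0,0,-1],[0,0,0,0,-1],[0,0,0,0,-1]]

```text
time_s: 32.65
tool_pos: [0.493, 0.2294, 0.1245]
tcp_rot: [173.9, -2.8, -101.8]
wrist_force: [-0.8, -0.0, 0.6]
finger_gap: 0.318
```

```bash
python3 - <<'E'
from h import *
knob((.4945,.2312,.144))
from cell import read_state
s=read_state(); R=Ro.from_euler("xyz",s["tcp_rot"],degrees=True).as_matrix()
# arc
xd=np.array([.980,-.1994,0]);xd/=np.linalg.norm(xd); H=np.array([.6627,.1969,.1])
p0=None
for a in range(0,61,5):
    t=np.radians(a); K=H+xd*(-.172*np.cos(t)+.044*np.sin(t))+np.array([0,0,.172*np.sin(t)+.044*np.cos(t)])
    if p0 is not None: print(a,K.round(4),"shift",(R.T@(K-p0)*1000).round(1))
    p0=K
E
```

```text
zt [-0.113 -0.026 -0.993] padnow [0.4954 0.2299 0.1454]
t 32.65 pos [0.493  0.2294 0.1245] rot [ 173.94   -2.78 -101.77] F [-0.84 -0.04  0.6 ] gap 0.318 j [  -5.   24.  -28.   93.    9.   73. -137.]
(0.4921, 0.2307, 0.1231) shift [-1.2  1.   1.5] rows@50 1
5 [0.4986 0.2303 0.1588] shift [  0.7  -2.9 -15.2]
10 [0.5042 0.2291 0.1732] shift [  0.7  -4.2 -14.9]
15 [0.5111 0.2278 0.187 ] shift [  0.6  -5.5 -14.5]
20 [0.5191 0.2261 0.2002] shift [  0.6  -6.7 -13.9]
25 [0.5282 0.2243 0.2126] shift [  0.6  -7.9 -13.3]
30 [0.5383 0.2222 0.2241] shift [  0.5  -9.1 -12.6]
35 [0.5494 0.22   0.2347] shift [  0.5 -10.1 -11.7]
40 [0.5613 0.2175 0.2443] shift [  0.4 -11.1 -10.8]
45 [0.574  0.2149 0.2527] shift [  0.4 -12.   -9.8]
50 [0.5874 0.2122 0.26  ] shift [  0.3 -12.8  -8.7]
55 [0.6013 0.2094 0.2661] shift [  0.2 -13.5  -7.6]
60 [0.6158 0.2064 0.271 ] shift [  0.2 -14.1  -6.3]
```

The gap is 27 mm, which suggests I'm gripping a few mm above the ball's equator. I reopen, lower 4 mm and re-grip.

>>> arm_command:
  targets:
    - [[0,0,0,0,0],[0,0,0,0,0],[0,0,0,0,0],[-0.5,0,2,0,0],[-0.5,0.5,2,0,0],[0,0,1,0,0],[0,0,0,0,-1],[0,0,0,0,-1],[0,0,0,0,-1],[0,0,0,0,-1],[0,0,0,0,-1],[0,0,0,0,-1]]

```text
time_s: 33.85
tool_pos: [0.492, 0.2293, 0.1196]
tcp_rot: [173.9, -2.9, -101.8]
wrist_force: [-1.3, -0.4, 1.3]
finger_gap: 0.314
```

```bash
python3 - <<'E'
from h import *
knob((.4945,.2312,.144),.024); wshot("w25")
E
```

```text
zt [-0.114 -0.028 -0.993] padnow [0.4947 0.2299 0.1434]
t 33.85 pos [0.492  0.2293 0.1196] rot [ 173.94   -2.91 -101.78] F [-1.29 -0.42  1.29] gap 0.314 j [  -6.   24.  -28.   93.    9.   72. -137.]
(0.4918, 0.2305, 0.1202) shift [-1.1  0.5 -0.6] rows@50 1
```

View pics/w25.png

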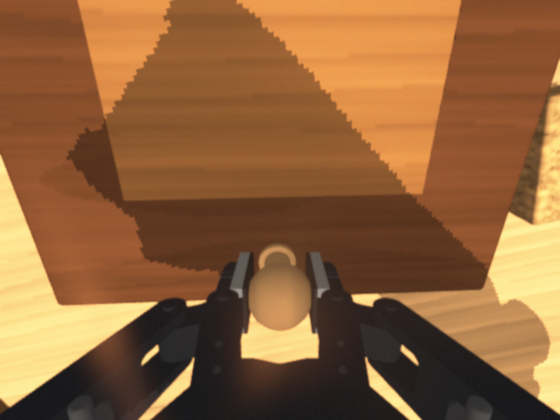

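Good grip, with the pads around the ball at (280,295). I start the lift along the hinge arc.

>>> arm_command:
  targets:
    - [[0.2,-0.7,-4,0,-1],[0.3,-1.2,-6,0,-1],[0.3,-1.6,-7.5,0,-1],[0.3,-1.9,-7.5,0,-1],[0.3,-2.2,-7.5,0,-1],[0.3,-2.5,-7.3,0,-1],[0,0,0,0,-1]]

```text
time_s: 34.6
tool_pos: [0.506, 0.2265, 0.1605]
tcp_rot: [173.7, -2.9, -101.8]
wrist_force: [-2.8, 0.4, -1.6]
finger_gap: 0.321
```

```bash
cat >> h.py <<'E'
xd=np.array([.980,-.1994,0]);xd/=np.linalg.norm(xd); H=np.array([.6627,.1969,.1])
def arc(goal,step=5,h=.024):
    from cell import read_state
    s=read_state(); R=Ro.from_euler("xyz",s["tcp_rot"],degrees=True).as_matrix(); p=s["tool_pos"]-h*R[:,2]
    d=p-H; x=d@xd; z=d[2]; a=np.degrees(np.arctan2(z,-x)-np.arctan2(.044,.172)); r=np.hypot(x,z)
    print("lid angle",a.round(2),"radius",r.round(4),"(nom .1775)")
    go(); aa=a
    while aa<goal-.1:
        b=min(aa+step,goal); t=np.radians(b); K=H+xd*(-.172*np.cos(t)+.044*np.sin(t))+np.array([0,0,.172*np.sin(t)+.044*np.cos(t)])
        print(round(b,1),"shift",(R.T@(K-p)*1000).round(1)); p=K; aa=b
E
python3 - <<'E'
from h import *
arc(60); wshot("w26")
E
```

```text
lid angle 13.91 radius 0.178 (nom .1775)
t 34.6 pos [0.506  0.2265 0.1605] rot [ 173.74   -2.94 -101.77] F [-2.76  0.36 -1.55] gap 0.321 j [  -5.   24.  -28.   88.    9.   78. -136.]
18.9 shift [ -0.4  -6.8 -14. ]
23.9 shift [  0.6  -7.6 -13.5]
28.9 shift [  0.6  -8.8 -12.8]
33.9 shift [  0.5  -9.9 -11.9]
38.9 shift [  0.4 -10.9 -11. ]
43.9 shift [  0.4 -11.8 -10.1]
48.9 shift [  0.3 -12.6  -9. ]
53.9 shift [  0.3 -13.3  -7.9]
58.9 shift [  0.2 -14.   -6.7]
60 shift [ 0.  -3.1 -1.3]
```

View pics/w26.png

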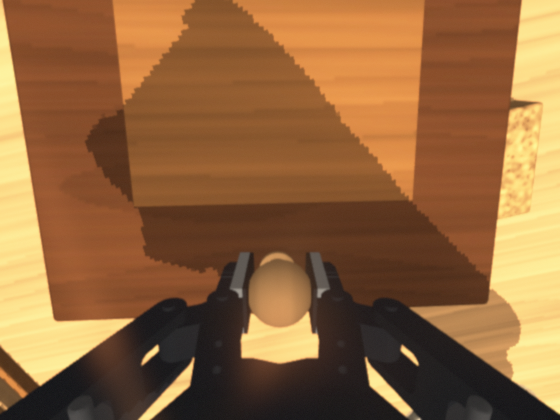

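The lid is rising and the ball at (280,292) stays centred. The radius matches, so I continue.

>>> arm_command:
  targets:
    - [[0.2,-3.4,-7,0,-1],[0.3,-3.6,-6.8,0,-1],[0.3,-3.8,-6.7,0,-1],[0.3,-4.2,-6.5,0,-1],[0.3,-4.5,-6.3,0,-1],[0.3,-4.8,-6,0,-1],[0,0,0,0,-1]]

```text
time_s: 35.35
tool_pos: [0.5351, 0.2205, 0.199]
tcp_rot: [173.6, -3.0, -101.6]
wrist_force: [-1.5, 0.1, -2.7]
finger_gap: 0.322
```

```bash
python3 - <<'E'
from h import *
arc(60); wshot("w27")
E
```

```text
lid angle 29.68 radius 0.1768 (nom .1775)
t 35.35 pos [0.5351 0.2205 0.199 ] rot [ 173.6    -3.01 -101.64] F [-1.54  0.05 -2.75] gap 0.322 j [  -5.   25.  -27.   81.    9.   83. -134.]
34.7 shift [ -0.5  -9.4 -12.3]
39.7 shift [  0.5 -11.  -10.9]
44.7 shift [  0.4 -11.9  -9.9]
49.7 shift [  0.4 -12.7  -8.8]
54.7 shift [  0.3 -13.4  -7.7]
59.7 shift [  0.2 -14.1  -6.5]
60 shift [ 0.  -0.9 -0.4]
```

>>> arm_command:
  targets:
    - [[0,-4.8,-6.1,0,-1],[0.2,-5,-5.8,0,-1],[0.2,-5.5,-5.5,0,-1],[0.2,-5.6,-5.3,0,-1],[0.2,-5.8,-5,0,-1],[0.2,-6,-4.7,0,-1],[0,0,0,0,-1]]

```text
time_s: 36.1
tool_pos: [0.5736, 0.2126, 0.2287]
tcp_rot: [173.6, -3.1, -101.7]
wrist_force: [-1.2, 0.0, -2.6]
finger_gap: 0.322
```

```bash
python3 - <<'E'
from h import *
arc(60); wshot("w28")
E
```

```text
lid angle 45.73 radius 0.1759 (nom .1775)
t 36.1 pos [0.5736 0.2126 0.2287] rot [ 173.55   -3.07 -101.68] F [-1.24  0.01 -2.64] gap 0.322 j [  -5.   28.  -26.   72.   10.   89. -132.]
50.7 shift [ -0.7 -11.9 -10. ]
55.7 shift [  0.3 -13.6  -7.5]
60 shift [  0.2 -12.1  -5.4]
```

View pics/w28.png

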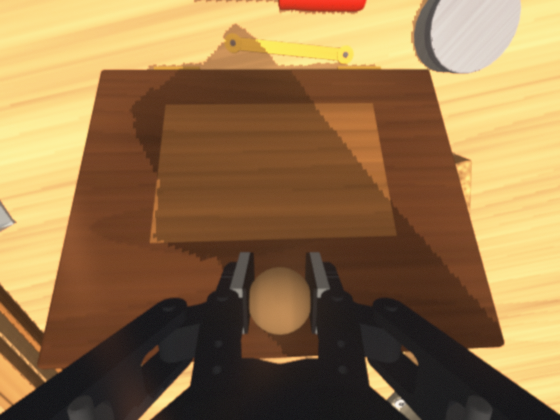

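>>> arm_command:
  targets:
    - [[0,-6.1,-4.8,0,-1],[0.1,-6.5,-4.5,0,-1],[0.1,-6.6,-3.9,0,-1],[0.1,-6.5,-3.4,0,-1],[0,-5,-2.4,0,-1],[0,-2,-1,0,-1],[0,0,0,0,-1],[0,0,0,0,-1]]

```text
time_s: 36.95
tool_pos: [0.61, 0.2051, 0.2448]
tcp_rot: [173.4, -3.2, -101.7]
wrist_force: [-1.3, 0.2, -3.0]
finger_gap: 0.321
```

```bash
python3 - <<'E'
from h import *
from cell import read_camera
arc(60); c=wshot("w29")
for n in("top","side"):
    k=read_camera(n); np.savez(n+"1.npz",**k); cv2.imwrite(f"pics/{n}1.png",k["pixels"][:,:,::-1])
def lidfit(c,box):
    P=cloud(c); m=np.zeros(P.shape[:2],bool); m[box[1]:box[3],box[0]:box[2]]=1
    d=P-H; x=d@xd; yd=np.array([-xd[1],xd[0],0]); y=d@yd; z=d[...,2]
    m&=(np.abs(y)<.12)&(np.abs(y)>.05)&(z>.02)&(z<.2)&(x<.02)&(x>-.15)
    Q=np.stack([x[m],z[m]],1); 
    if len(Q)<50: print("few",len(Q));return
    l=cv2.fitLine(Q.astype(np.float32),cv2.DIST_HUBER,0,.001,.001).ravel(); print(len(Q),"angle",np.degrees(np.arctan2(abs(l[1]),abs(l[0]))),l)
lidfit(c,(0,0,560,420))
lidfit(dict(np.load("top1.npz")),(0,0,560,420)); lidfit(dict(np.load("side1.npz")),(0,0,560,420))
E
```

```text
lid angle 58.96 radius 0.176 (nom .1775)
t 36.95 pos [0.61   0.2051 0.2448] rot [ 173.43   -3.17 -101.7 ] F [-1.27  0.25 -2.99] gap 0.321 j [  -6.   32.  -25.   64.   11.   93. -131.]
60 shift [-1.  -2.4 -2.7]
44050 angle 56.951885 [ 0.5453431  -0.8382129  -0.05670488  0.11162391]
1499 angle 56.788383 [ 0.5477329  -0.8366533  -0.05019835  0.09935289]
798 angle 56.624588 [ 0.5501224  -0.835084   -0.0291736   0.07234274]
```

View pics/side1.png

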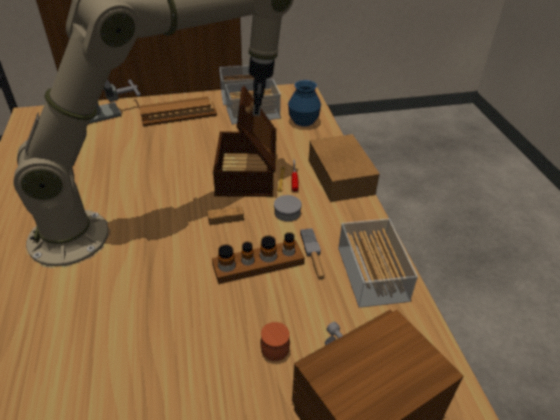

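View pics/w29.png

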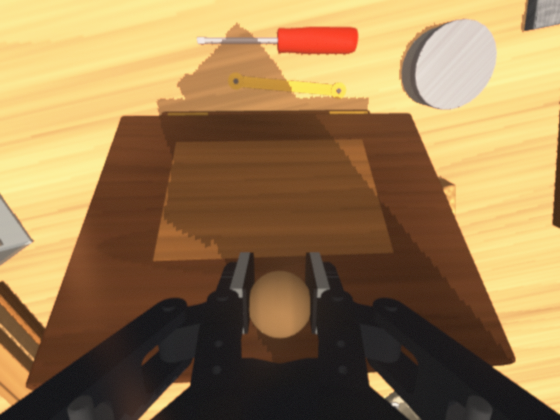

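View pics/top1.png

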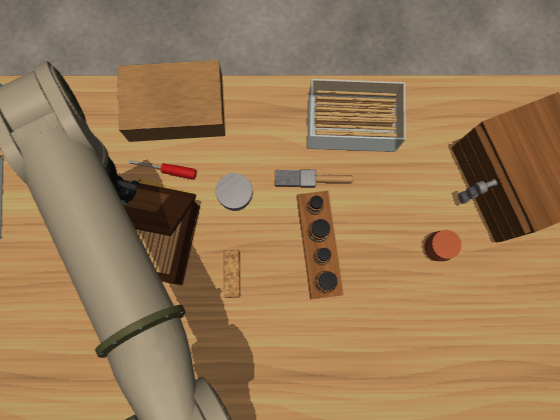

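All three cameras fit the lid at about 56.8°, and all four jars stand in the rack. I add 3°.

>>> arm_command:
  targets:
    - [[0,-3,-1.3,0,-1],[0,-3,-1.3,0,-1],[0,-1.5,-0.7,0,-1],[0,0,0,0,-1],[0,0,0,0,-1],[0,0,0,0,-1]]

```text
time_s: 37.7
tool_pos: [0.6178, 0.2035, 0.2469]
tcp_rot: [173.4, -3.2, -101.7]
wrist_force: [-0.5, -0.4, -4.1]
finger_gap: 0.322
```

```bash
cat >> h.py <<'E'
def lidfit(c):
    P=cloud(c); d=P-H; x=d@xd; yd=np.array([-xd[1],xd[0],0]); y=d@yd; z=d[...,2]
    m=(np.abs(y)<.12)&(np.abs(y)>.05)&(z>.02)&(z<.2)&(x<.02)&(x>-.15)
    Q=np.stack([x[m],z[m]],1); l=cv2.fitLine(Q.astype(np.float32),cv2.DIST_HUBER,0,.001,.001).ravel(); print(len(Q),"angle",np.degrees(np.arctan2(abs(l[1]),abs(l[0]))).round(2))
E
python3 - <<'E'
from h import *
from cell import read_camera
arc(50); lidfit(wshot("w30")); lidfit(read_camera("top")); lidfit(read_camera("side")); go()
E
```

```text
lid angle 61.67 radius 0.1759 (nom .1775)
t 37.7 pos [0.6178 0.2035 0.2469] rot [ 173.4    -3.21 -101.66] F [-0.5  -0.41 -4.06] gap 0.322 j [  -6.   33.  -25.   63.   12.   94. -130.]
42042 angle 59.4
1372 angle 59.17
742 angle 59.22
t 37.85 pos [0.6178 0.2035 0.2469] rot [ 173.4    -3.21 -101.64] F [-0.96  0.33 -4.91] gap 0.32 j [  -6.   33.  -25.   63.   12.   94. -130.]
```

The lid is at about 59–60°. A last check of steadiness and the jars, then hand in.

```bash
python3 - <<'E'
from h import *
from cell import read_camera,hand_in
for i in range(10): c=read_camera("top")
arc(50); lidfit(c); P=cloud(c);Z=P[...,2]; V=np.zeros(Z.shape,bool); V[180:310,285:355]=1
n,l,s,ce=cv2.connectedComponentsWithStats((V&(Z>.08)&(Z<.12)).astype(np.uint8))
for i in range(1,n):
    if s[i,4]>25: print("cap",np.median(P[l==i],0).round(4))
print(hand_in())
E
```

```text
lid angle 61.65 radius 0.176 (nom .1775)
t 38.35 pos [0.6178 0.2035 0.2469] rot [ 173.39   -3.21 -101.63] F [-1.15  0.75 -5.15] gap 0.32 j [  -6.   33.  -25.   63.   12.   94. -130.]
1373 angle 59.27
cap [ 0.6299 -0.1978  0.0884]
cap [ 0.5701 -0.2059  0.089 ]
cap [ 0.5112 -0.2126  0.089 ]
cap [ 0.4514 -0.2193  0.0889]
the job is handed in; nothing more can be done
None
```

Both jars are back in the rack, and the lid is open at about 60° with the gripper still holding it by its knob. I handed the job in at 38 s, while holding.

- **Jars:** the large jar is in the 50 mm end pocket and the small one in the 38 mm end pocket. In the last check all four caps stood within 0.6 mm of each other, at about 89 mm. That means both jars are upright and fully down.
- **Lid angle:** the camera fits gave 59.2–59.4°, while the angle worked out from the gripper's position came to 61.7°. The two disagree by about 2.4°, probably from how far I assumed the pads sit behind the fingertips. I trusted the cameras.
- **Steadiness:** over the last 0.65 s before hand-in the tool did not move measurably. The wrist force was about 5 N.
- **Tilt:** the gripper ended about 7° off vertical, built up during the faster moves. It did not affect the jars or the hold.
- **Other things:** I did not touch them. They looked unmoved in the pictures, but I did not measure that.

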